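# Set a pipe up for its leak test: cradle, click knob, gate lever

## Robot

A 6-joint arm with a two-finger parallel gripper is mounted at the origin on a cart in front of the work surface, level with it; the furniture and walls round the work are solid. World frame = base frame: x ahead of the robot, y to its left, z up, the work surface at z = 0. Lengths are in m, angles in degrees, forces in N, time in s.
With the tool pointing down it reaches from about 0.35 to 0.875 m from the base axis. Payload 4.2 kg.
Tool frame: the origin (TCP) lies between the finger pads; the fingertips stand 17 mm ahead of it and the grasp point (between the pads) lies 2 mm behind it; z points along the fingers, y is the line along which they close (so a half turn about z gives the same grasp; the last joint's range is limited). The gripper opens to 87 mm and grips with 3 to 60 N. Pads are 19 mm wide; open, the fingers measure 117 mm over their backs; the gripper's body (75 mm by 190 mm) begins 51 mm behind the grasp point.
Start: joints at [14.817, 22.042, 0.453, 0, -68.411, -14.817], TCP at [0.625, 0, 0.24] pointing down, gripper open.
Joint ranges: [-179.83, 179.83], [-69.29, 118.12], [-61.27, 80.66], [-181.25, 117.63], [-171.15, -9.14], [-177.46, 177.46]. Speed limits (degrees/s): [159.86, 159.86, 180, 180, 180, 180].

## Interface

Orientations are given as a 3x3 rotation matrix whose columns are the frame's x, y, z axes.
In Python, from station import sense, capture, r, masks_of gives the robot as it stands.
- The arm moves only by the tool apply_moves, never from a script. Its argument "steps" is a list that holds one entry, the list of rows, each a list of 7 numbers: the opening, from 0 (shut) to 1 (fully open), then the shift along the tool's x, y, z in mm, then the turn, a rotation vector about the tool's x, y, z in rad. A call has 1 to 12 rows; each row shifts and turns the commanded pose from where the row before left it, along the tool's axes as they then stand; what a row does not reach is not made up. A row lasts 1/8 s, in which the tool goes at most 62.5 mm and 10.7 degrees, less where a joint would pass 70% of its speed; a pose out of reach is approached as far as the arm can. A call with a gripper value outside its range is refused whole. The fingers move at their own pace and stop on an object; the grip force is fixed at half the most. Time passes only in rows, so rows that do not move let the fingers close. It gives the time, the measured TCP pose, the force and the opening at its end, in the units of the state.
- sense(): the state, without advancing time (a new reading comes with each control period).
- capture(name): name is "scene" or "side" or "wrist"; returns a dict with "color" (420x560x3 uint8, red, green, blue), "vfov" (degrees; the focal length in pixels is half the picture's height over the tangent of half this angle, whatever the lens; pixels are square), "cx", "cy" (the principal point, pixels), "T" (4x4, takes a point from camera to world coordinates). Camera axes: x right, y down, z forward; pixel columns grow to the right and rows downward; lengths in m; the calibration is good to about 2 mm. A picture is of the moment at which its call begins. There is no depth.
- r.finish_job(): hands the job in, once; it reports no verdict.
Trained networks look in a picture, given as the dict that the camera call returned (one of the last four; its "shot" number tells which), for a name from the list of things; names that differ only in an ending like _2 or _b are one class to them, and where a whole thing is asked for, a point or a joint stands for the part that bears it (a point fixed in the world has none). Each returns a list of dicts, best first, with "confidence" (0 to 1); they miss things now and then, are a little off and sometimes report something else, mostly with a low value. They report only what shows in the picture. A call takes as long as a camera call.
- masks_of(picture, thing): "pixels" (420x560 bool, what is visible of it) and "box" ([left, top, width, height] in pixels, round what is visible of it).
The state is a dict: "time_s": time; "joints": joint angles; "joint_velocities": joint speeds; "effort": joint torques, N m; "tcp_pos": TCP position; "ee_rot": TCP orientation; "wrist_force": force on the tool from outside, world axes, zero at the start; "moment": the same for the moment, N m; "gripper_width": opening from 0.0 (shut) to 1.0 (fully open).
Only numpy, scipy, OpenCV 4.12 (cv2) and the standard library are available. Lean on these libraries where they do the work, as an engineer would, in place of code of your own. Each camera call takes 0.05 s, during which the arm holds its last target. There are 200 camera calls.

## Task

Set the blue pipe up for its leak test: lay it in the rig's two saddles between the end seals, then turn the black clamp knob clockwise until it clicks over and the seal has closed on the pipe, and then guide the red lever through its zigzag gate into the slot at the far end. Leave the grey pipe, the can, the jar and the other things round the rig where they are.

Things in the scene. Friction and masses are not known exactly. Their poses are not given: they have to be found in the camera images.
- test_rig: Leak-test rig on the bench: blue base plate 176 (x) x 250 (y) x 12 mm. Origin on the bench under the plate, 7 mm behind (+x) and 10 mm right (-y) of its centre; x points away from the operator, y to the left, z up. At the back is the cradle (point cradle), at the front left a block with the sloping knob, at the front right a box with the slotted gate plate (84 x 78 mm, top 52 mm above the bench).
- blue_pipe: Blue plastic pipe offcut, 27 mm thick, 150 mm long, lying on the bench, does not roll. Origin in the middle of its length at its underside (axis 13.5 mm higher); y runs along the pipe. It and the grey pipe may have swapped places: one lies in front of the rig, the other at the right behind the vice.
- grey_pipe: Grey plastic pipe offcut, 27 mm thick, 160 mm long, not wanted here; origin and axes as for the blue one.
- cradle (a point): Where the pipe's origin (underside, mid-length) comes to rest: on the saddles' floor, 45 mm above the bench. Same axes as the rig; the pipe lies along y. The two U-shaped saddles stand 50 mm to either side of it, 14 mm thick, 33 mm wide inside, flared lips up to 22 mm above the floor. Between them fingers have free room down to the base plate.
- moving_seal (a joint): Travel of the left end seal toward the fixed right one, m: 0 open, 0.0135 closed; driven by the knob only. Open, the faces of both seals (30 mm discs) stand 82.5 mm to either side of point cradle; their posts are 76 mm high. Closing, it pushes the pipe to the right, which ends about 7 mm right of cradle.
- knob_grip (a point): On the axis of the black clamp knob at the height to grip it, 30 mm above the sloping face; the point turns with the knob. Its z is the knob's axis, leaning 35 degrees from the vertical toward the operator (-x of the rig); its x runs along the grip bar. The bar is 50 mm long, 14 mm thick and stands 9 to 40 mm above the face, on a disc of 48 mm diameter. Fingers have room to 60 mm from the axis.
- clamp_knob (a joint): Turn of the knob, rad, clockwise as seen from the operator (about -z of knob_grip). 0 = bar pointing up the slope, seal open; 1.4 = hard stop, seal closed. In between a sprung detent must be overcome, from 0.47 with its hump at 0.85 (up to about 0.2 N m); past the hump it snaps over to 1.23 or more. Let go before the hump it springs back to about 0.47; elsewhere it stays.
- lever_grip (a point): Centre of the lever's upright red cylindrical grip (22 mm diameter, from 70 to 105 mm above the bench); this point is 90 mm above the bench and moves with the lever. The lever slides level, stays upright and needs under 2 N.
- lever_ahead (a joint): Travel of the lever along +x of the rig (away from the operator), m. The gate is a Z: from the start slot (0 to 0.01 ahead, 0 right) straight ahead to 0.022, then to the right to 0.026, then straight ahead to 0.044 (the slot at the far end). Slots 13 mm wide for the 8 mm stem, so 2.5 mm of play either side.
- lever_right (a joint): Travel of the lever along -y of the rig (to the right), m: 0 in the start slot, 0.026 in the far slot.
- gate_end (a point): Where the lever's grip centre (lever_grip) stands when it is in the middle of the far end of the gate.
- oil_can: Tall oil spray can, 58 mm diameter, 235 mm high, left of the rig; origin at its underside.
- jar: Jar of screws with red lid, 62 mm diameter, 86 mm high, left of the rig; origin at its underside.
- tape_roll: Roll of black tape, 60 mm diameter, 19 mm high, left of the rig; origin at its underside.
- wood_block: Small wooden offcut 40 x 70 x 22 mm, in front of the saw jig near the rig; origin at its underside.
- measure: Tape measure 73 x 92 x 33 mm, in front of the saw jig; origin at its underside.
- saw_jig: Fixed pipe sawing jig right of the rig, 120 (x) x 310 (y) mm, origin under its middle; its base is 25 mm high, its pipe clamp 60 to 92 mm, and its red lever stands up to 151 mm at its right end. A carton wall about 0.2 m high stands along the back of the bench at x = 0.67.

How it is judged:
By the outcome, as a careful person would: the job done as asked, in the order asked, and still so for the second after the job is handed in, with the robot touching nothing.
It also fails if it takes over 64 s, if anything falls off the work surface, if the arm or the gripper's body presses on something with over 40 N, if the wrist force passes 120 N, or if a joint passes its speed limit or range.

## Working session

There is one attempt and no reset: what is moved stays moved. The work goes in short steps, Python scripts to look and compute and a tool call to move; the robot and the scene stay as the last step left them, time stands still between calls to the robot, and variables do not carry over. Pictures are saved under pics/ and viewed, on a budget of 10 in all, crops included, one or two more only if the job needs it, and the job is handed in when it is done.

Besides the shell and the picture viewer there is one more tool, called after ">>>" in YAML: its name, and indented under it one key for each argument. apply_moves: Moves the arm, as the interface text tells. Its arguments: {"type":"object","properties":{"steps":{"type":"array","items":{"type":"array","items":{"type":"array","items":{"type":"number"}}}}},"required":["steps"]}

```bash
mkdir -p pics; ls; cat > h.py <<'E'
import numpy as np, cv2
from station import sense, capture, r, masks_of
def f_of(p): return p["color"].shape[0]/2/np.tan(np.radians(p["vfov"])/2)
def ray(p,u,v):
    f=f_of(p); d=p["T"][:3,:3]@np.array([(u-p["cx"])/f,(v-p["cy"])/f,1]); return p["T"][:3,3],d
def onz(p,u,v,z):
    o,d=ray(p,u,v); return o+d*(z-o[2])/d[2]
def proj(p,X):
    R=p["T"][:3,:3]; c=(np.atleast_2d(X)-p["T"][:3,3])@R; f=f_of(p)
    return np.c_[c[:,0]/c[:,2]*f+p["cx"],c[:,1]/c[:,2]*f+p["cy"]]
def save(p,n): cv2.imwrite("pics/"+n+".png",p["color"][:,:,::-1])
E
python3 - <<'E'
from h import *
np.set_printoptions(precision=4,suppress=True)
s=sense();print(s["time_s"],s["tcp_pos"],s["ee_rot"])
ims=[]
for n in["scene","side","wrist"]:
    p=capture(n);ims.append(p["color"]);print(n,p["vfov"],p["cx"],p["cy"],p["T"].tolist())
    for t in["blue_pipe","grey_pipe","test_rig","clamp_knob","lever_grip","saw_jig","moving_seal"]:
        m=masks_of(p,t)
        if m: print(t,round(m[0]["confidence"],2),m[0]["box"])
    save(p,n)
E
```

```text
pics
0.0 [0.6244 0.     0.2385] [[-0.0002 -1.     -0.0022]
 [-1.      0.0002 -0.0001]
 [ 0.0001  0.0022 -1.    ]]
scene 53.429152011705355 280.3701249857839 208.69112591523864 [[0.5363104197335079, -0.4976152105532855, 0.6817259243356365, -0.30142266679662766], [-0.8438277306537911, -0.29884796532276775, 0.4456956973116463, -0.4302565166330678], [-0.01805255286494031, -0.8142904861586259, -0.5801767915787458, 0.7715543051696955], [0.0, 0.0, 0.0, 1.0]]
blue_pipe 0.86 [405.1, 248.4, 58.6, 25.0]
grey_pipe 0.9 [180.2, 217.8, 46.5, 28.2]
test_rig 0.82 [182.5, 172.4, 97.0, 65.1]
clamp_knob 0.53 [198.0, 182.5, 15.1, 20.9]
lever_grip 0.64 [406.1, 246.3, 57.5, 30.1]
saw_jig 0.68 [230.4, 198.1, 7.0, 14.2]
moving_seal 0.61 [185.3, 170.2, 94.0, 68.0]
side 52.178857426551275 276.01729384163417 206.86905229225053 [[-0.998556534376402, -0.04483998636430457, 0.029567266986285156, 0.4426064689087116], [-0.049615288091613155, 0.5592343122048692, -0.8275235992044777, 1.0791847036304578], [0.020571116687616114, -0.8277960858059161, -0.560651825541154, 0.7498766492563168], [0.0, 0.0, 0.0, 1.0]]
grey_pipe 0.69 [289.1, 323.1, 31.1, 26.1]
test_rig 0.9 [218.1, 225.6, 78.3, 88.9]
clamp_knob 0.56 [282.1, 266.1, 9.9, 14.5]
lever_grip 0.42 [277.4, 229.4, 12.3, 19.7]
moving_seal 0.51 [225.4, 274.3, 9.1, 9.0]
wrist 70.04855913059578 277.6808832880353 207.53231627928952 [[-0.9999995006897143, -0.0003605996979525391, 0.0009319807832194187, 0.6258110539310018], [-0.00011599807422332917, 0.9682065394586113, 0.25015212070663617, -0.0688553163541786], [-0.0009925546681317972, 0.2501518876951332, -0.9682060978519977, 0.3837775383791514], [0.0, 0.0, 0.0, 1.0]]
blue_pipe 0.24 [295.3, 299.4, 116.2, 117.8]
test_rig 0.94 [292.1, 295.9, 117.2, 120.8]
```

View pics/scene.png

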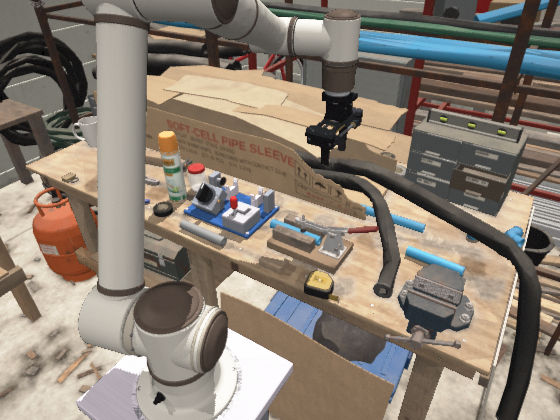

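View pics/side.png

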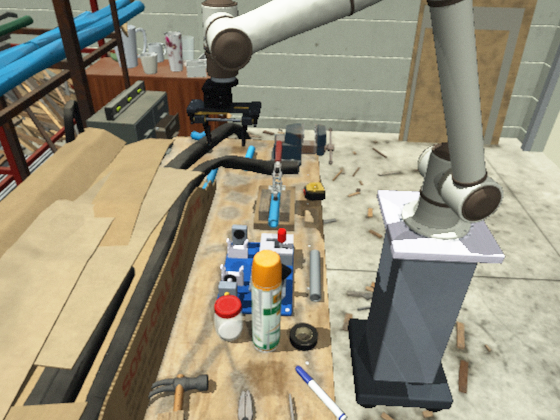

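View pics/wrist.png

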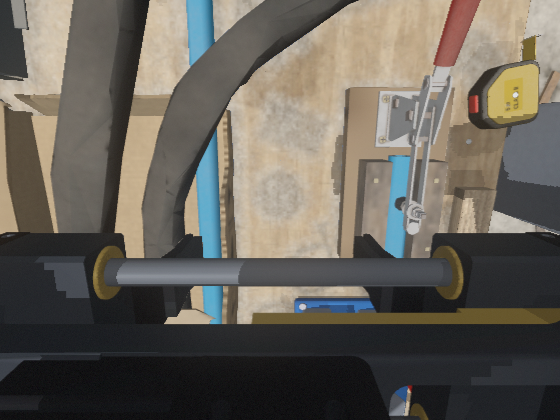

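Viewed 3. The blue pipe lies at the right behind the vice (scene ~(434,260)), the grey one in front of the rig (scene ~(203,232)). I'll localise roughly, then move the wrist camera over them.

```bash
python3 - <<'E'
from h import *
np.set_printoptions(precision=4,suppress=True)
p=capture("scene")
m=masks_of(p,"blue_pipe")[0]["pixels"]; v,u=np.nonzero(m)
print("centre",onz(p,u.mean(),v.mean(),.0135))
pts=np.array([onz(p,a,b,.0135)[:2] for a,b in zip(u,v)]);c=pts.mean(0)
w,V=np.linalg.eigh(np.cov((pts-c).T));t=(pts-c)@V;print(w**.5,V[:,1],t.min(0),t.max(0))
q=capture("side")
for pp in(p,q):
  for t,z in(("test_rig",.03),("grey_pipe",.0135),("lever_grip",.09),("saw_jig",.05)):
    for m in masks_of(pp,t)[:2]:
      b=m["box"];print(t,m["confidence"],b,onz(pp,b[0]+b[2]/2,b[1]+b[3]/2,z))
c=lambda p,x0,y0,x1,y1,k:cv2.resize(p["color"][y0:y1,x0:x1],None,fx=k,fy=k,interpolation=cv2.INTER_CUBIC)
im=np.zeros((600,800,3),np.uint8)
a=c(p,145,120,345,260,4)[:, :800];im[:300]=cv2.resize(a,(800,560))[130:430];
b=c(q,200,210,330,330,2.5);im[300:600,:325]=b
d=c(p,350,200,510,320,2.5);im[300:600,325:725]=d
cv2.imwrite("pics/crops.png",im[:,:,::-1])
E
```

```text
centre [ 0.603  -0.3208  0.0135]
[0.0111 0.0455] [0.0262 0.9997] [-0.0219 -0.0789] [0.024  0.0761]
test_rig 0.65 [181.0, 168.1, 103.3, 71.3] [0.5156 0.2816 0.03  ]
grey_pipe 0.79 [179.3, 219.5, 47.5, 28.5] [0.3679 0.2774 0.0135]
lever_grip 0.52 [230.8, 195.7, 8.4, 19.3] [0.4465 0.2133 0.09  ]
test_rig 0.81 [216.1, 224.4, 79.7, 90.2] [0.5162 0.2949 0.03  ]
test_rig 0.35 [281.9, 263.9, 10.7, 15.5] [0.4391 0.2971 0.03  ]
grey_pipe 0.86 [309.3, 248.2, 14.1, 55.5] [0.3665 0.2896 0.0135]
grey_pipe 0.62 [246.6, 144.0, 7.3, 12.8] [ 0.5978 -0.3812  0.0135]
lever_grip 0.6 [277.3, 228.8, 12.4, 18.5] [0.4521 0.2414 0.09  ]
```

View pics/crops.png

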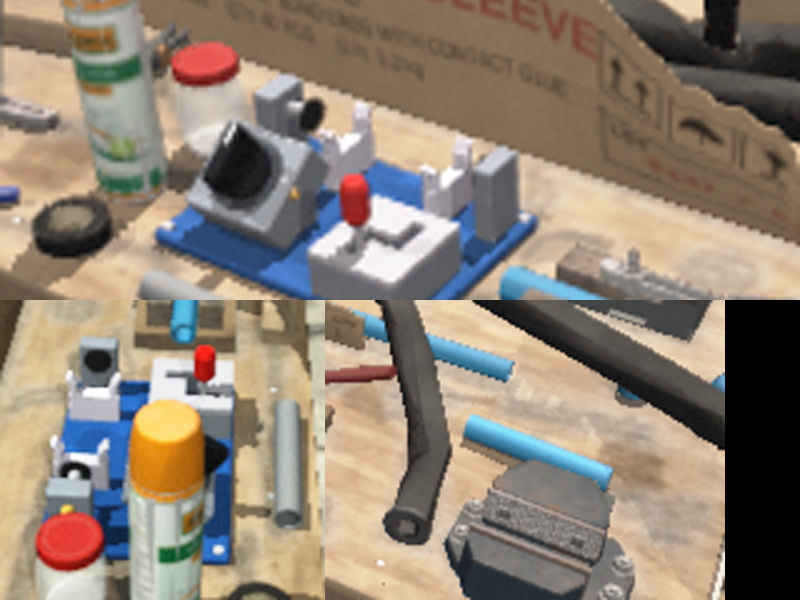

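Viewed 4: the blue pipe lies just behind the vice jaw (crop 540,450); knob bar points up the slope, lever in its start slot; a hose comes down near the pipe. I'll triangulate the hose and get a better localisation before moving.

```bash
cat >> h.py <<'E'
def tri(*obs):
    A=np.zeros((3,3));b=np.zeros(3)
    for p,u,v in obs:
        o,d=ray(p,u,v);d=d/np.linalg.norm(d);P=np.eye(3)-np.outer(d,d);A+=P;b+=P@o
    X=np.linalg.solve(A,b);return X,[np.round(proj(p,X)[0]-[u,v],1) for p,u,v in obs]
E
python3 - <<'E'
from h import *
np.set_printoptions(precision=3,suppress=True)
p=capture("scene");q=capture("side");w=capture("wrist")
print("hose end",tri((p,383,288),(q,297,167)))
# hose ground-plane hypotheses
for z in(.0,.05,.1,.15,.2):
    print(z,[onz(w,a,b,z)[:2] for a,b in((320,5),(250,60),(180,150),(100,50))], onz(p,390,230,z)[:2],onz(p,500,185,z)[:2],onz(p,380,177,z)[:2])
im=np.hstack([cv2.resize(q["color"][110:210,170:345],None,fx=3.2,fy=3.2)])
cv2.imwrite("pics/sidecrop.png",im[:,:,::-1])
E
```

```text
hose end (array([ 0.421, -0.247,  0.026]), [array([-0.6,  0.6]), array([-0.4, -0.4])])
0.0 [array([ 0.579, -0.205]), array([ 0.659, -0.149]), array([ 0.749, -0.045]), array([ 0.833, -0.159])] [ 0.68  -0.173] [ 1.107 -0.404] [ 0.95  -0.036]
0.05 [array([ 0.585, -0.187]), array([ 0.654, -0.138]), array([ 0.733, -0.048]), array([ 0.806, -0.147])] [ 0.617 -0.19 ] [ 1.016 -0.406] [ 0.869 -0.062]
0.1 [array([ 0.591, -0.17 ]), array([ 0.65 , -0.128]), array([ 0.717, -0.051]), array([ 0.779, -0.136])] [ 0.553 -0.207] [ 0.925 -0.407] [ 0.788 -0.087]
0.15 [array([ 0.597, -0.152]), array([ 0.646, -0.117]), array([ 0.701, -0.054]), array([ 0.752, -0.124])] [ 0.489 -0.223] [ 0.833 -0.409] [ 0.707 -0.113]
0.2 [array([ 0.603, -0.134]), array([ 0.642, -0.107]), array([ 0.685, -0.057]), array([ 0.725, -0.112])] [ 0.426 -0.24 ] [ 0.742 -0.411] [ 0.625 -0.138]
```

View pics/sidecrop.png

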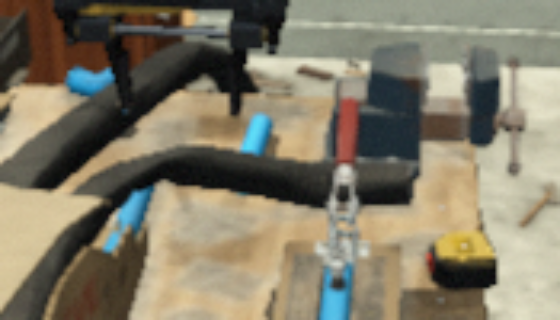

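Hose lies around y≈-0.19 at x≈0.6, pipe to its right with the vice in front. Raise and move for a wrist view.

>>> apply_moves:
  steps:
    - [[1,0,20,-60,0,0,0],[1,60,0,-20,0,0,0],[1,60,0,0,0,0,0],[1,60,0,0,0,0,0],[1,30,0,0,0,0,0],[1,0,0,0,0,0,0]]

```text
time_s: 2.65
tcp_pos: [0.6048, -0.2114, 0.3181]
ee_rot: [[-0.004, -1.0, -0.001], [-1.0, 0.004, -0.0], [0.0, 0.001, -1.0]]
wrist_force: [0.1, 0.6, 0.0]
gripper_width: 1.0
```

```bash
python3 - <<'E'
from h import *
np.set_printoptions(precision=4,suppress=True)
s=sense();print(s["time_s"],s["tcp_pos"],s["ee_rot"])
w=capture("wrist");print(w["T"])
for m in masks_of(w,"blue_pipe"):
    print(m["confidence"],m["box"])
    v,u=np.nonzero(m["pixels"]);r4=cv2.minAreaRect(np.c_[u,v].astype(np.float32));b=cv2.boxPoints(r4)
    print([onz(w,*k,.02)[:2] for k in b],onz(w,*r4[0],.02)) 
save(w,"w2")
E
```

```text
2.65 [ 0.6048 -0.2114  0.3181] [[-0.0036 -1.     -0.0007]
 [-1.      0.0036 -0.    ]
 [ 0.      0.0007 -1.    ]]
[[-1.      0.0033  0.0011  0.6055]
 [ 0.0035  0.9682  0.2501 -0.2803]
 [-0.0003  0.2501 -0.9682  0.4623]
 [ 0.      0.      0.      1.    ]]
0.63 [270.7, 36.9, 22.8, 115.1]
[array([ 0.6206, -0.2491]), array([ 0.6103, -0.4   ]), array([ 0.5841, -0.3986]), array([ 0.5919, -0.2474])] [ 0.6015 -0.3272  0.02  ]
```

View pics/w2.png

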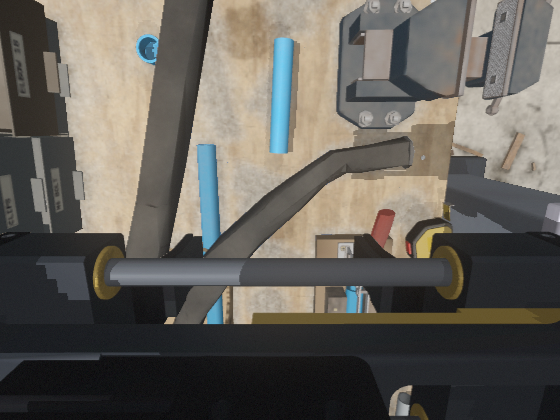

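Viewed 6: pipe from (284,38) to (279,152), clear between the thick hose (x≈0.70+) and the vice foot (x<0.53). I'll grasp 28 mm left of its middle.

>>> apply_moves:
  steps:
    - [[1,50,2,0,0,0,0],[1,34,0,0,0,0,0],[1,0,0,60,0,0,0.056],[1,0,0,60,0,0,0],[1,0,0,60,0,0,0],[1,0,0,30,0,0,0],[1,0,0,0,0,0,0]]

```text
time_s: 3.62
tcp_pos: [0.602, -0.2914, 0.1059]
ee_rot: [[-0.054, -0.999, -0.006], [-0.999, 0.054, 0.002], [-0.001, 0.006, -1.0]]
wrist_force: [-0.4, 0.1, 0.8]
gripper_width: 1.0
```

```bash
python3 - <<'E'
from h import *
np.set_printoptions(precision=4,suppress=True)
s=sense();print(s["time_s"],s["tcp_pos"],s["ee_rot"],s["wrist_force"])
w=capture("wrist")
for n in("scene","wrist"):
  w=capture(n)
  for m in masks_of(w,"blue_pipe")[:2]:
    print(m["confidence"],m["box"])
    v,u=np.nonzero(m["pixels"]);r4=cv2.minAreaRect(np.c_[u,v].astype(np.float32));b=cv2.boxPoints(r4)
    print(r4[2],[onz(w,*k,.0135)[:2] for k in b],onz(w,*r4[0],.0135)) 
save(w,"w3")
E
```

```text
3.625 [ 0.602  -0.2914  0.1059] [[-0.0542 -0.9985 -0.006 ]
 [-0.9985  0.0542  0.0017]
 [-0.0013  0.0061 -1.    ]] [-0.4485  0.1306  0.8241]
0.94 [405.6, 248.2, 58.6, 29.7]
20.72555923461914 [array([ 0.5816, -0.248 ]), array([ 0.6271, -0.2432]), array([ 0.6193, -0.3997]), array([ 0.5769, -0.4   ])] [ 0.6008 -0.3253  0.0135]
0.95 [263.1, 74.9, 38.8, 181.7]
90.0 [array([ 0.6108, -0.401 ]), array([ 0.5832, -0.3995]), array([ 0.5883, -0.2532]), array([ 0.6204, -0.2549])] [ 0.6004 -0.3326  0.0135]
```

View pics/w3.png

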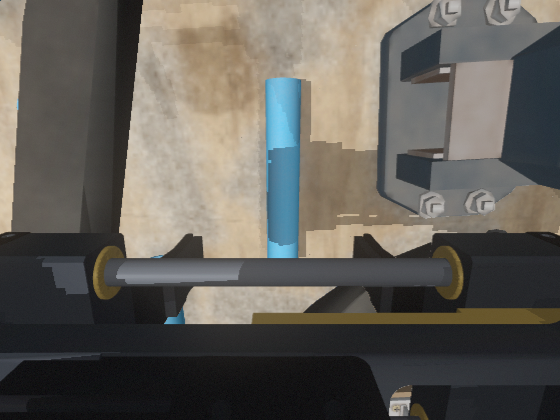

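Viewed 7: pipe centred between the fingers (col ~283), right end at row 77 → y≈-0.40; nothing in the way. Descend and grip.

>>> apply_moves:
  steps:
    - [[1,5,0,40,0,0,0],[1,0,0,25,0,0,0],[1,0,0,18,0,0,0],[1,0,0,0,0,0,0],[0.2,0,0,0,0,0,0],[0.2,0,0,0,0,0,0],[0.2,0,0,0,0,0,0],[0.2,0,0,0,0,0,0],[0.2,0,0,0,0,0,0]]

```text
time_s: 5.0
tcp_pos: [0.6031, -0.2983, 0.0259]
ee_rot: [[-0.056, -0.998, 0.001], [-0.998, 0.056, -0.0], [0.0, -0.001, -1.0]]
wrist_force: [-1.2, 0.7, 1.6]
gripper_width: 0.516
```

>>> apply_moves:
  steps:
    - [[0.5,0,0,5,0,0,0],[0.2,0,0,0,0,0,0],[0.2,0,0,0,0,0,0],[0.2,0,0,0,0,0,0],[0.2,0,0,0,0,0,0],[0.2,0,0,0,0,0,0],[0.2,0,0,0,0,0,0]]

```text
time_s: 5.88
tcp_pos: [0.6017, -0.2986, 0.022]
ee_rot: [[-0.057, -0.998, -0.002], [-0.998, 0.057, 0.0], [0.0, 0.002, -1.0]]
wrist_force: [-8.9, 1.6, 9.6]
gripper_width: 0.311
```

Gripped (27 mm). Lift and carry over to the rig, high.

>>> apply_moves:
  steps:
    - [[0.2,0,0,-30,0,0,0],[0.2,0,0,-60,0,0,0],[0.2,0,0,-60,0,0,0],[0.2,0,0,-60,0,0,0],[0.2,0,0,-60,0,0,0],[0.2,0,0,-40,0,0,-0.057],[0.2,-60,0,0,0,0,0],[0.2,-60,0,0,0,0,0],[0.2,-60,0,0,0,0,0],[0.2,-60,0,0,0,0,0],[0.2,-60,0,0,0,0,0],[0.2,0,0,0,0,0,0]]

```text
time_s: 7.38
tcp_pos: [0.6026, 0.006, 0.3297]
ee_rot: [[0.007, -1.0, -0.001], [-1.0, -0.007, 0.001], [-0.001, 0.001, -1.0]]
wrist_force: [0.1, -0.6, -1.3]
gripper_width: 0.306
```

>>> apply_moves:
  steps:
    - [[0.2,-60,-10,0,0,0,0],[0.2,-60,-10,0,0,0,0],[0.2,-60,-10,0,0,0,0],[0.2,-60,-10,0,0,0,0],[0.2,-60,0,0,0,0,0],[0.2,-50,0,0,0,0,0],[0.2,0,0,0,0,0,0],[0.2,0,0,0,0,0,0]]

```text
time_s: 8.38
tcp_pos: [0.6426, 0.3512, 0.3297]
ee_rot: [[0.001, -1.0, -0.001], [-1.0, -0.001, -0.001], [0.001, 0.001, -1.0]]
wrist_force: [0.3, -1.3, -0.9]
gripper_width: 0.305
```

```bash
python3 - <<'E'
from h import *
np.set_printoptions(precision=4,suppress=True)
s=sense();print(s["time_s"],s["tcp_pos"],s["ee_rot"],s["wrist_force"],s["gripper_width"])
w=capture("wrist");print(w["T"])
for t in["test_rig","clamp_knob","lever_grip","moving_seal","blue_pipe","jar","oil_can"]:
  for m in masks_of(w,t)[:2]: print(t,round(m["confidence"],2),m["box"])
save(w,"w4")
E
```

```text
8.375 [0.6426 0.3512 0.3297] [[ 0.0007 -1.     -0.001 ]
 [-1.     -0.0007 -0.0011]
 [ 0.0011  0.001  -1.    ]] [ 0.2984 -1.2861 -0.915 ] 0.3051435871481337
[[-1.     -0.0008 -0.0003  0.6436]
 [-0.0008  0.9685  0.2491  0.2825]
 [ 0.0001  0.2491 -0.9685  0.4739]
 [ 0.      0.      0.      1.    ]]
test_rig 0.68 [302.1, 36.1, 141.3, 196.2]
clamp_knob 0.66 [396.1, 163.4, 41.1, 33.1]
lever_grip 0.83 [405.6, 72.9, 41.9, 20.0]
moving_seal 0.62 [318.6, 186.2, 19.6, 18.6]
blue_pipe 0.81 [249.2, 56.6, 59.2, 259.5]
blue_pipe 0.5 [301.8, 35.9, 141.9, 192.1]
jar 0.71 [317.0, 227.8, 21.2, 31.0]
jar 0.32 [393.4, 163.2, 43.2, 32.5]
oil_can 0.27 [414.9, 231.6, 27.3, 11.6]
```

View pics/w4.png

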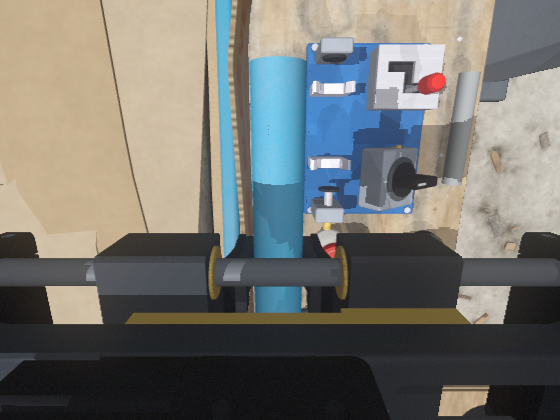

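Viewed 8: rig fully visible; saddles at about (332,88) and (330,163), knob (403,180), lever grip (432,84), posts (337,50)/(328,205). Now a metric rectification to pin its pose.

```bash
cat > rect.py <<'E'
from h import *
def rect(w,z,x0=.42,x1=.62,y0=.14,y1=.40,k=2000,g=.02):
    # top-down: column = (x1-x)*k, row=(y-y0)*k  (same sense as wrist view)
    W,H=int(round((x1-x0)*k)),int(round((y1-y0)*k))
    c=np.array([[x1,y0,z],[x0,y0,z],[x0,y1,z],[x1,y1,z]])
    M=cv2.getPerspectiveTransform(proj(w,c).astype(np.float32),np.float32([[0,0],[W,0],[W,H],[0,H]]))
    im=cv2.warpPerspective(w["color"],M,(W,H),flags=cv2.INTER_CUBIC)
    for i in range(int(round((x1-x0)/g))): 
        cv2.line(im,(int(i*g*k),0),(int(i*g*k),H),(255,255,0),1); cv2.putText(im,str(round((x1-i*g)*1000)),(int(i*g*k),9),0,.35,(255,0,0),1)
    for i in range(int(round((y1-y0)/g))): 
        cv2.line(im,(0,int(i*g*k)),(W,int(i*g*k)),(255,255,0),1); cv2.putText(im,str(round((y0+i*g)*1000)),(0,int(i*g*k)+10),0,.35,(255,0,0),1)
    return im
E
python3 - <<'E'
from rect import *
np.set_printoptions(precision=4,suppress=True)
w=capture("wrist")
cv2.imwrite("pics/r1.png",np.hstack([rect(w,.012),rect(w,.067)])[:,:,::-1])
hsv=cv2.cvtColor(w["color"],cv2.COLOR_RGB2HSV)
m=((hsv[...,0]>104)&(hsv[...,0]<122)&(hsv[...,1]>150)).astype(np.uint8);m[:, :304]=0;m[:36]=0;m[220:]=0;m[:,460:]=0
v,u=np.nonzero(m);P=np.array([onz(w,a,b,.012)[:2] for a,b in zip(u,v)])
print(len(u),P.min(0),P.max(0))
# edges: per row leftmost, per col topmost/bottommost
L=np.array([onz(w,u[v==b].min()-.5,b,.012)[:2] for b in range(60,205) if (v==b).any()]);print("back",np.median(L[:,0]),np.polyfit(L[:,1],L[:,0],1))
T=np.array([onz(w,a,v[u==a].min()-.5,.012)[:2] for a in range(356,370) if (u==a).any()]);print("right",np.median(T,0))
B=np.array([onz(w,a,v[u==a].max()+.5,.012)[:2] for a in range(350,400) if (u==a).any()]);print("left",np.median(B,0),np.polyfit(B[:,0],B[:,1],1))
for t,z in(("lever_grip",.09),):
  q=masks_of(w,t)[0]["pixels"];b,a=np.nonzero(q);print(t,onz(w,a.mean(),b.mean(),z))
E
```

```text
7418 [0.4303 0.1656] [0.6033 0.4093]
back 0.6031032772833507 [-0.0004  0.6033]
right [0.5253 0.165 ]
left [0.4886 0.4101] [0.0006 0.4098]
lever_grip [0.4634 0.2283 0.09  ]
```

View pics/r1.png

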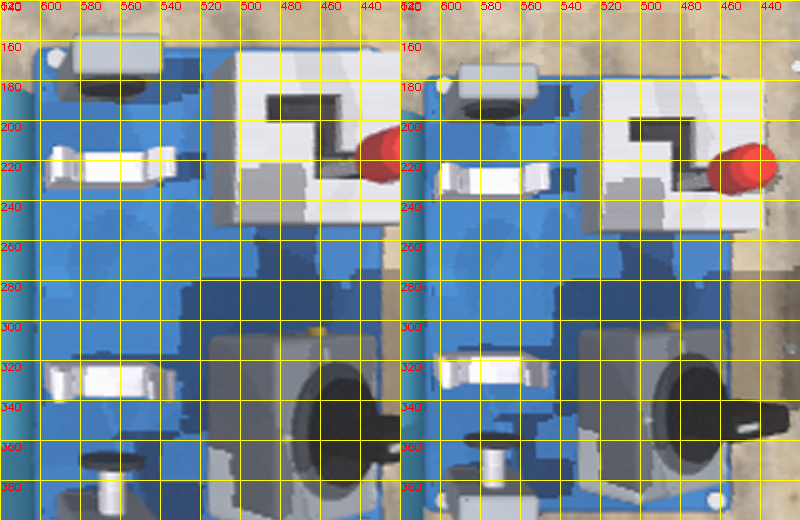

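Viewed 9: cradle centre comes out at about (0.573, 0.2775), rig square to the world (slope <0.1°). Check the knob's height by triangulation before lowering.

```bash
python3 - <<'E'
from h import *
np.set_printoptions(precision=4,suppress=True)
P=[capture(n) for n in("scene","side","wrist")]
for t in("clamp_knob","lever_grip"):
    o=[]
    for p in P:
        for m in masks_of(p,t)[:1]:
            b,a=np.nonzero(m["pixels"]);print(t,m["confidence"],m["box"],a.mean(),b.mean());o.append((p,a.mean(),b.mean()))
    print(tri(*o)); print(tri(o[0],o[-1]),tri(o[0],o[1]))
E
```

```text
clamp_knob 0.65 [195.9, 183.6, 17.8, 19.2] 204.292576419214 193.20960698689956
clamp_knob 0.42 [283.0, 266.6, 8.4, 11.4] 285.5486725663717 270.7787610619469
(array([0.45  , 0.3415, 0.08  ]), [array([-2.2,  1.7]), array([-2.8, -2.3])])
(array([0.45  , 0.3415, 0.08  ]), [array([-2.2,  1.7]), array([-2.8, -2.3])]) (array([0.45  , 0.3415, 0.08  ]), [array([-2.2,  1.7]), array([-2.8, -2.3])])
lever_grip 0.66 [276.4, 229.8, 10.5, 17.2] 281.94029850746267 235.9402985074627
lever_grip 0.59 [404.3, 70.6, 40.5, 23.8] 428.3001876172608 83.28893058161351
(array([0.458 , 0.2265, 0.0833]), [array([-0.7,  0.4]), array([ 1.8, -0.7])])
(array([0.458 , 0.2265, 0.0833]), [array([-0.7,  0.4]), array([ 1.8, -0.7])]) (array([0.458 , 0.2265, 0.0833]), [array([-0.7,  0.4]), array([ 1.8, -0.7])])
```

Knob top ≈0.10 m, clears the gripper body. Move above the cradle.

>>> apply_moves:
  steps:
    - [[0.2,24,35,0,0,0,0],[0.2,23,35,40,0,0,0],[0.2,0,0,60,0.04,0,0],[0.2,0,0,60,0,0,0],[0.2,0,0,0,0,0,0],[0.2,0,0,0,0,0,0]]

```text
time_s: 10.07
tcp_pos: [0.5765, 0.3057, 0.1734]
ee_rot: [[0.002, -0.999, 0.044], [-1.0, -0.002, 0.002], [-0.002, -0.044, -0.999]]
wrist_force: [0.1, 0.1, 0.3]
gripper_width: 0.307
```

```bash
python3 - <<'E'
from rect import *
np.set_printoptions(precision=4,suppress=True)
s=sense();print(s["time_s"],s["tcp_pos"],s["ee_rot"],s["wrist_force"],s["gripper_width"])
w=capture("wrist");print(w["T"][:3,3])
v,u=np.nonzero(masks_of(w,"blue_pipe")[0]["pixels"])
for z in(.15,.165,):
  k=u.astype(int)*0+1
  q=v<220
  print(z,"end y",onz(w,280,v.min(),z)[1])
  for row in(20,60,100,140,180):
    c=u[v==row]
    if len(c): print(row,onz(w,c.min(),row,z-.002)[:2],onz(w,c.max()+1,row,z-.002)[:2],c.min(),c.max())
save(w,"w5")
E
```

```text
10.075 [0.5765 0.3057 0.1734] [[ 0.0019 -0.999   0.0442]
 [-1.     -0.0018  0.0018]
 [-0.0018 -0.0442 -0.999 ]] [0.0854 0.121  0.2683] 0.3071443251543196
[0.5711 0.2366 0.3174]
0.15 end y 0.2002754702165988
60 [0.5922 0.2016] [0.5647 0.2018] 252 304
100 [0.5931 0.2213] [0.5637 0.2213] 251 305
140 [0.5935 0.2422] [0.5642 0.2421] 251 303
180 [0.5934 0.2646] [0.5637 0.2643] 252 303
0.165 end y 0.20353134804702883
60 [0.5903 0.2047] [0.5652 0.2049] 252 304
100 [0.5911 0.2226] [0.5643 0.2227] 251 305
140 [0.5915 0.2417] [0.5648 0.2416] 251 303
180 [0.5914 0.2621] [0.5643 0.2619] 252 303
```

View pics/w5.png

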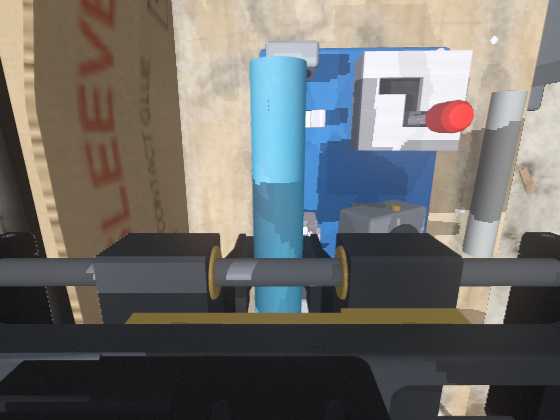

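Viewed 10: the pipe hangs straight over the saddles, gap to carton fine. Lower most of the way.

>>> apply_moves:
  steps:
    - [[0.2,3,5,40,0,0,0],[0.2,0,3,35,0,0,0],[0.2,0,0,0,0,0,0],[0.2,0,0,0,0,0,0]]

```text
time_s: 10.68
tcp_pos: [0.5715, 0.303, 0.0983]
ee_rot: [[0.002, -0.999, 0.044], [-1.0, -0.002, 0.003], [-0.003, -0.044, -0.999]]
wrist_force: [-0.6, -0.5, -1.0]
gripper_width: 0.307
```

```bash
python3 - <<'E'
from rect import *
np.set_printoptions(precision=4,suppress=True)
s=sense();print(s["time_s"],s["tcp_pos"],s["wrist_force"],s["gripper_width"])
w=capture("wrist")
v,u=np.nonzero(masks_of(w,"blue_pipe")[0]["pixels"])
z=s["tcp_pos"][2]-.0085
print("end y",onz(w,280,v.min(),z+.0135)[1])
for row in(100,180):
    c=u[v==row]
    if len(c): print(row,onz(w,c.min(),row,z-.002)[:2],onz(w,c.max()+1,row,z-.002)[:2],c.min(),c.max())
print([np.round(proj(w,[x,y,zz])[0]) for x,y,zz in((.573,.195,.076),(.556,.2275,.067))])
a=rect(w,.067,.52,.62,.16,.29,4000,.01);b=rect(w,z,.52,.62,.16,.29,4000,.01)
cv2.imwrite("pics/r2.png",np.hstack([a,b])[:,:,::-1])
E
```

```text
10.675 [0.5715 0.303  0.0983] [-0.5771 -0.4505 -1.0124] 0.30732011608534576
end y 0.20367010960187623
100 [0.5866 0.2199] [0.5593 0.2199] 250 305
180 [0.5864 0.2594] [0.5599 0.2591] 252 302
[array([279.,  50.]), array([310., 118.])]
```

View pics/r2.png

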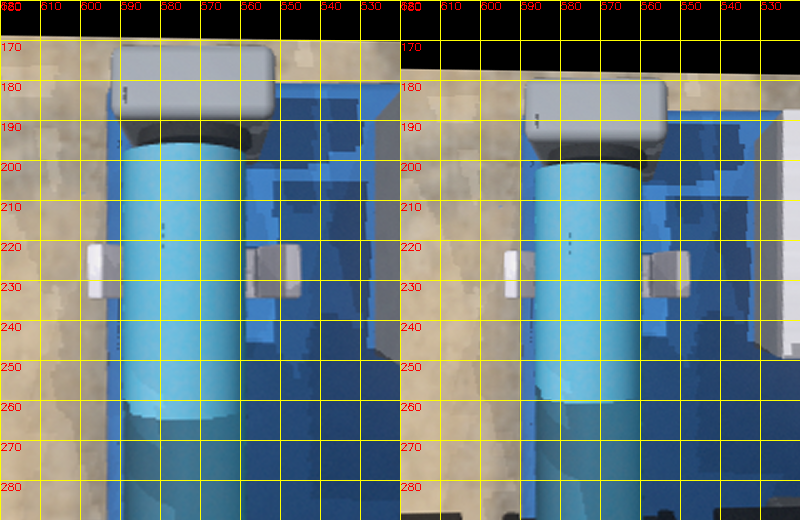

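Viewed 11: in-image the pipe sits ~1.5 mm behind the saddle centre and its end ~8 mm off the seal face; correct and lower.

>>> apply_moves:
  steps:
    - [[0.2,0,1.5,15,0,0,0],[0.2,0,0.5,10,0,0,0],[0.2,0,0,5,0,0,0],[0.2,0,0,0,0,0,0],[0.2,0,0,0,0,0,0]]

```text
time_s: 11.4
tcp_pos: [0.5682, 0.3013, 0.0673]
ee_rot: [[0.001, -0.999, 0.039], [-1.0, -0.002, -0.002], [0.002, -0.039, -0.999]]
wrist_force: [-6.2, -1.4, 12.5]
gripper_width: 0.309
```

Underside ≈45 mm: seated. Release with a partial opening, and rise.

>>> apply_moves:
  steps:
    - [[0.45,0,0,0,0,0,0],[0.5,0,0,0,0,0,0],[0.5,0,0,0,0,0,0],[0.5,0,0,0,0,0,0]]

```text
time_s: 11.9
tcp_pos: [0.5689, 0.3016, 0.0649]
ee_rot: [[0.001, -0.999, 0.04], [-1.0, -0.001, -0.0], [0.0, -0.04, -0.999]]
wrist_force: [-0.4, -0.6, -0.4]
gripper_width: 0.496
```

>>> apply_moves:
  steps:
    - [[0.5,0,0,-25,0,0,0],[0.5,0,0,-60,0,0,0],[0.6,0,0,-60,-0.04,0,0],[0.8,-20,0,-60,0,0,0],[0.8,0,0,0,0,0,0],[0.8,0,0,0,0,0,0]]

```text
time_s: 12.65
tcp_pos: [0.5626, 0.3214, 0.2688]
ee_rot: [[0.001, -1.0, -0.001], [-1.0, -0.001, -0.0], [0.0, 0.001, -1.0]]
wrist_force: [-0.5, -0.3, -0.6]
gripper_width: 0.784
```

```bash
python3 - <<'E'
from rect import *
np.set_printoptions(precision=4,suppress=True)
s=sense();print(s["time_s"],s["tcp_pos"],s["ee_rot"],s["gripper_width"])
w=capture("wrist");print(w["T"][:3,3])
for t in("blue_pipe","clamp_knob","lever_grip","test_rig"):
  for m in masks_of(w,t)[:1]:
    v,u=np.nonzero(m["pixels"]);print(t,m["confidence"],m["box"],u.mean(),v.mean())
    if t=="blue_pipe":
      for z in(.0585,.067): print(z,onz(w,u.mean(),v.min(),z)[:2],onz(w,u.mean(),v.max()+1,z)[:2],[ (onz(w,u[v==r].min(),r,z)[0]+onz(w,u[v==r].max()+1,r,z)[0])/2 for r in(100,140,180) if (v==r).any()])
a=w["color"][20:250,270:470];cv2.imwrite("pics/w6.png",cv2.resize(a,None,fx=2.6,fy=2.6,interpolation=cv2.INTER_CUBIC)[:,:,::-1])
E
```

```text
12.65 [0.5626 0.3214 0.2688] [[ 0.001  -1.     -0.0012]
 [-1.     -0.001  -0.0001]
 [ 0.0001  0.0012 -1.    ]] 0.783697421441675
[0.5637 0.2525 0.413 ]
blue_pipe 0.79 [259.5, 82.1, 23.0, 133.5] 271.9078104993598 147.0297695262484
0.0585 [0.57   0.2001] [0.5706 0.3561] [np.float64(0.5699824609165192), np.float64(0.5695652122095399), np.float64(0.5697166964384517)]
0.067 [0.5699 0.2013] [0.5704 0.3536] [np.float64(0.5698313748045025), np.float64(0.569424129587582), np.float64(0.56957198199942)]
clamp_knob 0.88 [342.9, 192.9, 52.4, 37.3] 361.8743922204214 212.72366288492708
lever_grip 0.82 [359.2, 92.3, 33.9, 24.0] 378.0259965337955 105.02426343154247
test_rig 0.83 [244.0, 50.2, 153.5, 208.5] 321.44725774246996 146.78151153404988
```

View pics/w6.png

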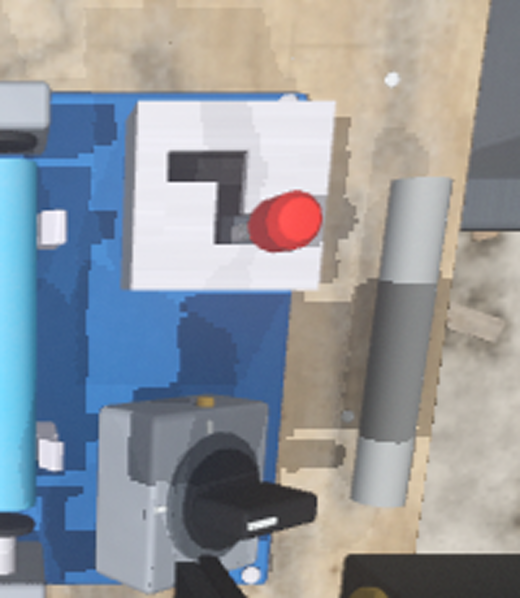

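Viewed 12 (crop): pipe lies in both saddles (axis x≈0.570, y 0.201–0.354), grey pipe untouched, knob bar at start. Locate the can/jar for clearance and joint state.

```bash
python3 - <<'E'
from rect import *
np.set_printoptions(precision=4,suppress=True)
s=sense();print(s["joints"])
for n in("scene","side"):
  p=capture(n)
  for t,h in(("oil_can",.235),("jar",.086),("tape_roll",.019)):
    for m in masks_of(p,t)[:1]:
      b=m["box"];u=b[0]+b[2]/2;print(n,t,round(m["confidence"],2),b,"base~",onz(p,u,b[1]+b[3],0)[:2],"top~",onz(p,u,b[1],h)[:2],"mid",onz(p,u,b[1]+b[3]/2,h/2)[:2])
E
```

```text
[ 43.9715  23.4504   6.7203  -0.0013 -73.4357 -43.9284]
scene oil_can 0.58 [156.3, 132.5, 33.9, 69.4] base~ [0.4562 0.4852] top~ [0.4966 0.4709] mid [0.4835 0.4849]
scene jar 0.75 [190.1, 166.5, 18.1, 27.1] base~ [0.538 0.445] top~ [0.569  0.4575] mid [0.554  0.4517]
scene tape_roll 0.6 [152.9, 199.1, 17.6, 21.2] base~ [0.3638 0.4441] top~ [0.4299 0.5066] mid [0.3959 0.4744]
side oil_can 0.88 [254.7, 251.0, 30.3, 101.1] base~ [0.4682 0.511 ] top~ [0.4739 0.4662] mid [0.4715 0.4811]
side jar 0.65 [214.0, 295.8, 30.3, 44.0] base~ [0.5568 0.4855] top~ [0.5596 0.441 ] mid [0.5582 0.4629]
side tape_roll 0.77 [290.0, 323.1, 30.7, 31.1] base~ [0.3945 0.5114] top~ [0.3951 0.4455] mid [0.3948 0.4794]
```

>>> apply_moves:
  steps:
    - [[0.8,-5,50,0,0,0,-0.174],[0.8,0,0,0,0,0,-0.174],[0.8,0,0,0,0,0,-0.174],[0.8,0,0,0,0,0,-0.174],[0.8,0,0,0,0,0,-0.174],[0.8,0,0,0,0,0,-0.174],[0.8,0,0,0,0,0,-0.174],[0.8,0,0,0,0,0,-0.174],[0.8,0,0,0,0,0,-0.178],[0.8,-40,0,0,0,0.153,0],[0.8,0,0,0,0,0.153,0],[0.8,0,0,0,0,0.153,0]]

```text
time_s: 14.8
tcp_pos: [0.4725, 0.3276, 0.2708]
ee_rot: [[0.894, 0.002, 0.448], [0.001, -1.0, 0.004], [0.448, -0.003, -0.894]]
wrist_force: [1.8, -0.8, 1.7]
gripper_width: 0.798
```

>>> apply_moves:
  steps:
    - [[0.8,0,-15,0,0,0.152,0],[0.8,-60,0,0,0,0,0],[0.8,-40,0,0,0,0,0],[0.8,0,0,0,0,0,0],[0.8,0,0,0,0,0,0]]

```text
time_s: 15.42
tcp_pos: [0.3929, 0.3375, 0.2168]
ee_rot: [[0.834, -0.005, 0.552], [-0.003, -1.0, -0.005], [0.552, 0.002, -0.834]]
wrist_force: [0.7, 0.3, 0.4]
gripper_width: 0.801
```

```bash
python3 - <<'E'
from rect import *
np.set_printoptions(precision=4,suppress=True)
s=sense();print(s["time_s"],s["tcp_pos"],s["ee_rot"],s["joints"])
X=np.array(s["ee_rot"]);d=np.array([.45,.3415,.08])-s["tcp_pos"];print("knob in tool",d@X)
w=capture("wrist");print(w["T"])
for t in("clamp_knob","test_rig","lever_grip"):
  for m in masks_of(w,t)[:2]:print(t,m["confidence"],m["box"])
print(proj(w,[.45,.3415,.08]))
save(w,"w7")
E
```

```text
15.425 [0.3929 0.3375 0.2168] [[ 0.834  -0.0054  0.5517]
 [-0.0032 -1.     -0.005 ]
 [ 0.5517  0.0024 -0.834 ]] [ 67.1274   4.8427 -49.8385  58.6455 -36.6931 -26.2696]
knob in tool [-0.0279 -0.0047  0.1456]
[[-0.0053 -0.9455  0.3256  0.3707]
 [-1.      0.0039 -0.0048  0.3374]
 [ 0.0033 -0.3257 -0.9455  0.3746]
 [ 0.      0.      0.      1.    ]]
clamp_knob 0.69 [247.5, 194.1, 43.7, 52.8]
test_rig 0.63 [264.0, 127.1, 125.9, 24.9]
test_rig 0.55 [203.3, 114.7, 217.7, 144.8]
lever_grip 0.72 [370.7, 201.9, 31.9, 32.1]
[[272.2776 228.1475]]
```

View pics/w7.png

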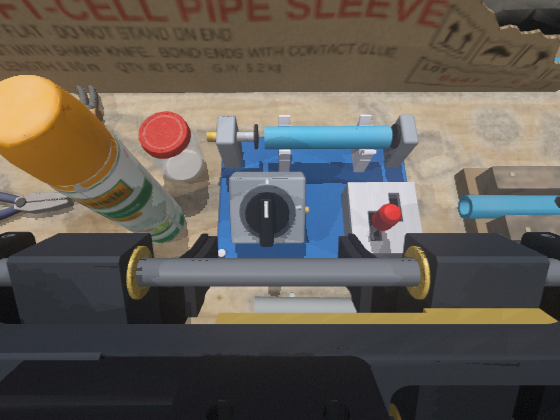

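Viewed 13: knob disc centred ~(267,209), bar along the columns (straight up-slope), pipe between the seals, can clear on the left. Fit the knob model to two wrist views.

```bash
cat > fitk.py <<'E'
from h import *
from scipy.optimize import minimize
from scipy.spatial import ConvexHull
w=capture("wrist")
n=np.array([-np.sin(np.radians(35)),0,np.cos(np.radians(35))]);e=np.array([n[2],0,-n[0]]);y=np.array([0,1,0])
T4=np.array([[-1,-.0008,-.0003,.6436],[-.0008,.9685,.2491,.2825],[.0001,.2491,-.9685,.4739],[0,0,0,1]])
v4=dict(w,color=cv2.imread("pics/w4.png")[:,:,::-1],T=T4)
views=[(w,(225,178,312,252)),(v4,(380,155,445,205))]
obs=[]
for p,(x0,y0,x1,y1) in views:
    m=np.zeros(p["color"].shape[:2],np.uint8);g=p["color"].max(2);m[y0:y1,x0:x1]=g[y0:y1,x0:x1]<62
    k,l,st,_=cv2.connectedComponentsWithStats(m);m=(l==1+st[1:,4].argmax()).astype(np.uint8);obs.append(m);print(st[1:,4].max())
a=np.linspace(0,2*np.pi,40)
def model(P,p,th=0):
    c,s=np.cos(th),np.sin(th);bx=c*e-s*y;by=n.__class__ and np.cross(n,bx)
    D=[P-30e-3*n+h*n+.024*(np.cos(t)*e+np.sin(t)*y) for t in a for h in(.004,.009)]
    B=[P-30e-3*n+h*n+i*.025*bx+j*.007*by for i in(-1,1) for j in(-1,1) for h in(.009,.040)]
    im=np.zeros((420*4,560*4),np.uint8)
    for S in(D,B): cv2.fillConvexPoly(im,cv2.convexHull((proj(p,np.array(S))*4).astype(np.int32)),1)
    return cv2.resize(im.astype(np.float32),(560,420),interpolation=cv2.INTER_AREA)
def cost(P):
    return sum(np.abs(model(P,p)-m).sum()/m.sum() for (p,_),m in zip(views,obs))
if __name__=="__main__":
    r0=min((minimize(cost,np.array([x,.345,z]),method="Nelder-Mead",options=dict(initial_simplex=np.array([x,.345,z])+np.vstack([np.zeros(3),np.eye(3)*.008]))) for x in(.445,.455) for z in(.075,.09)),key=lambda q:q.fun)
    print(r0.x,r0.fun,[np.abs(model(r0.x,p)-m).sum()/m.sum() for (p,_),m in zip(views,obs)])
    s=sense();X=np.array(s["ee_rot"]);print("grip in tool",(r0.x-s["tcp_pos"])@X*1000)
    R=np.c_[e,-y,-n]; print("turn",cv2.Rodrigues(X.T@R)[0].ravel())
    o=[]
    for (p,b),m in zip(views,obs):
        im=p["color"].copy();c,_=cv2.findContours((model(r0.x,p)>.5).astype(np.uint8),0,1)
        im=cv2.resize(im[b[1]-10:b[3]+10,b[0]-10:b[2]+10],None,fx=4,fy=4);cv2.drawContours(im,[(q-[b[0]-10,b[1]-10])*4 for q in c],-1,(255,0,0),1);o.append(cv2.resize(im,(390,390)))
    cv2.imwrite("pics/fitk.png",np.hstack(o)[:,:,::-1])
E
python3 fitk.py
```

```text
1497
866
[0.45629572 0.34722895 0.08297024] 0.31338943283024867 [np.float64(0.15309786239144957), np.float64(0.16029157043879907)]
grip in tool [-20.93379193 -11.1207816  146.04975147]
turn [ 0.00622452  0.02678677 -0.00387683]
```

View pics/fitk.png

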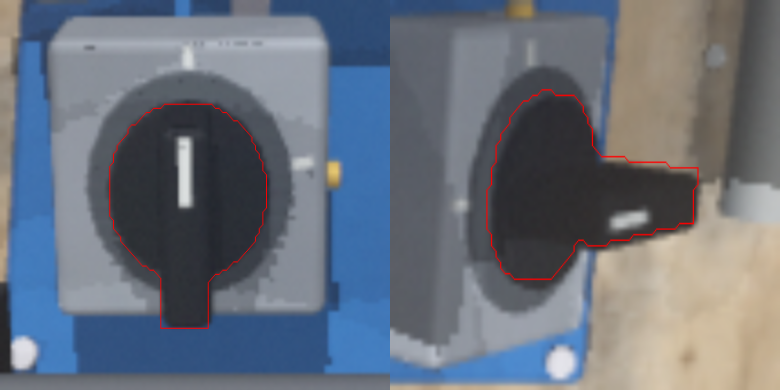

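Viewed 14: model outline fits both views well; knob grip at (0.456, 0.347, 0.083). Approach along its axis.

>>> apply_moves:
  steps:
    - [[0.5,-21,-11,0,0,0,0],[0.5,0,0,45,0,0,0],[0.5,0,0,40,0.006,0.027,-0.004],[0.5,0,0,0,0,0,0],[0.5,0,0,0,0,0,0]]

```text
time_s: 16.3
tcp_pos: [0.4189, 0.3482, 0.1459]
ee_rot: [[0.819, -0.005, 0.573], [-0.003, -1.0, -0.004], [0.573, 0.001, -0.819]]
wrist_force: [-0.3, 0.8, 1.3]
gripper_width: 0.508
```

```bash
cat > tk.py <<'E'
from h import *
import sys
np.set_printoptions(precision=4,suppress=True)
a=np.radians(35);n=np.array([-np.sin(a),0,np.cos(a)]);e=np.array([n[2],0,-n[0]]);y=np.array([0,1,0])
P=np.array([.4563,.3472,.0830]);s=sense();X=np.array(s["ee_rot"])
print(s["time_s"],"knob in tool mm",(P-s["tcp_pos"])@X*1000,"turn",cv2.Rodrigues(X.T@np.c_[e,-y,-n])[0].ravel(),s["wrist_force"],s["moment"],s["gripper_width"],s["joints"])
E
python3 tk.py
```

```text
16.3 knob in tool mm [-5.4336  0.7689 72.9495] turn [ 0.0037  0.0003 -0.0033] [-0.2669  0.8062  1.2728] [-0.0933  1.2526  0.0001] 0.5083858763310671 [ 54.3916  12.5446 -55.034   89.1774 -27.9268 -48.1864]
```

>>> apply_moves:
  steps:
    - [[0.5,-5,1,20,0,0,0],[0.5,0,0,20,0,0,0],[0.5,0,0,0,0,0,0],[0.5,0,0,0,0,0,0]]

```text
time_s: 16.8
tcp_pos: [0.437, 0.348, 0.1108]
ee_rot: [[0.819, -0.002, 0.574], [-0.001, -1.0, -0.002], [0.574, 0.001, -0.819]]
wrist_force: [-0.3, 0.1, -0.2]
gripper_width: 0.498
```

```bash
python3 tk.py
```

```text
16.8 knob in tool mm [-0.172   0.7389 33.8688] turn [ 0.0019 -0.0009 -0.0013] [-0.3479  0.0704 -0.158 ] [-0.1338  1.2183 -0.042 ] 0.4977444081209798 [ 46.2674  16.754  -55.2302 106.4681 -25.7252 -58.8236]
```

j4 nears its limit (117.6°). I'll fit a quick kinematic model from the recorded joint/pose pairs to check how deep/tilted I can go through the whole turn.

```bash
cat > kin.py <<'E'
import numpy as np
from scipy.optimize import least_squares
from scipy.spatial.transform import Rotation as R
D=[([14.817,22.042,.453,0,-68.411,-14.817],(.625,0,.24)),([43.9715,23.4504,6.7203,-.0013,-73.4357,-43.9284],(.5626,.3214,.2688)),
([67.1274,4.8427,-49.8385,58.6455,-36.6931,-26.2696],(.3929,.3375,.2168)),([54.3916,12.5446,-55.034,89.1774,-27.9268,-48.1864],(.4189,.3482,.1459)),([46.2674,16.754,-55.2302,106.4681,-25.7252,-58.8236],(.437,.348,.1108))]
def fk(j,p,s):
    ox,oy,h,a2,a3x,a3z,d6=p; j=np.radians(j); r=lambda ax,t:R.from_rotvec(np.eye(3)[ax]*t)
    A=r(2,j[0]);P=A.apply([ox,0,h]);A=A*r(1,j[1]);P=P+A.apply([0,oy,a2]);A=A*r(1,-j[2]);P=P+A.apply([a3x,0,a3z])
    A=A*r(0,s[0]*j[3])*r(1,-j[4]);A=A*r(0,s[1]*j[5]);P=P+A.apply([d6,0,0]);return P,A
best=None
for s in[(1,1),(1,-1),(-1,1),(-1,-1)]:
    q=least_squares(lambda p:np.concatenate([fk(j,p,s)[0]-x for j,x in D]),[.0,0,.3,.4,.4,0,.25])
    if best is None or q.cost<best[0].cost: best=(q,s)
p,s=best[0].x,best[1]
A0=fk(D[0][0],p,s)[1];R0=np.array([[0,-1,0],[-1,0,0],[0,0,-1.]]);C=A0.inv()*R.from_matrix(R0)
def tool(j): P,A=fk(j,p,s);return P,(A*C)
lo=np.array([-179.83,-69.29,-61.27,-181.25,-171.15,-177.46]);hi=np.array([179.83,118.12,80.66,117.63,-9.14,177.46])
def ik(P,Rm,j0):
    f=lambda j:np.concatenate([(tool(j)[0]-P)*10,(R.from_matrix(Rm).inv()*tool(j)[1]).as_rotvec()])
    q=least_squares(f,np.clip(j0,lo+.1,hi-.1),bounds=(lo,hi),x_scale=30.);return q.x,np.abs(q.fun).max()
if __name__=="__main__":
    np.set_printoptions(precision=3,suppress=True)
    print(s,p,best[0].cost**.5)
    P,A=tool(D[4][0]);print(P,A.as_matrix())
    a=np.radians(35);n=np.array([-np.sin(a),0,np.cos(a)]);e=np.array([n[2],0,-n[0]]);y=np.array([0,1,0])
    G=np.array([.4563,.3472,.0830]);M0=np.c_[e,-y,-n]
    for tilt in(0,-5,-10):
      for back in(.004,.008):
        j=np.array(D[4][0])
        for th in(0,25,50,80,85):
            M=(R.from_rotvec(-n*np.radians(th))*R.from_matrix(M0)*R.from_rotvec([0,np.radians(tilt),0])).as_matrix()
            Pt=G+n*back
            j,er=ik(Pt,M,j);print(tilt,back,th,j,round(er,4))
E
python3 kin.py
```

```text
(-1, 1) [ 0.237 -0.151 -0.342  0.573  0.124  0.124  0.004] 0.08214409633927991
[0.498 0.299 0.124] [[ 0.03   0.818  0.574]
 [ 0.999 -0.036 -0.002]
 [ 0.019  0.574 -0.819]]
0 0.004 0 [ 52.691  18.136 -61.27  112.226 -29.357  42.731] 0.1363
0 0.004 25 [ 52.691  18.136 -61.27  112.226 -29.357  67.731] 0.1363
0 0.004 50 [ 52.691  18.136 -61.27  112.226 -29.357  92.731] 0.1363
0 0.004 80 [ 52.691  18.136 -61.27  112.226 -29.357 122.731] 0.1363
0 0.004 85 [ 52.691  18.136 -61.27  112.226 -29.357 127.731] 0.1363
0 0.008 0 [ 52.908  17.761 -61.27  111.413 -29.281  42.03 ] 0.1246
0 0.008 25 [ 52.908  17.761 -61.27  111.413 -29.281  67.03 ] 0.1246
0 0.008 50 [ 52.908  17.761 -61.27  111.413 -29.281  92.03 ] 0.1246
0 0.008 80 [ 52.908  17.761 -61.27  111.413 -29.281 122.03 ] 0.1246
0 0.008 85 [ 52.908  17.761 -61.27  111.413 -29.281 127.03 ] 0.1246
-5 0.004 0 [ 52.671  18.145 -61.27  108.659 -24.652  39.523] 0.1338
-5 0.004 25 [ 52.662  18.136 -61.27  113.809 -24.419  69.095] 0.1345
-5 0.004 50 [ 52.668  18.117 -61.27  117.63  -25.261  97.466] 0.1361
-5 0.004 80 [ 52.712  18.066 -61.27  117.63 
[... 434 characters left out ...]
279
-10 0.004 0 [ 52.648  18.157 -61.27  103.56  -20.072  34.775] 0.1315
-10 0.004 25 [ 52.631  18.139 -61.27  116.122 -19.506  71.191] 0.1329
-10 0.004 50 [ 52.703  18.026 -61.27  117.63  -21.257  97.314] 0.1399
-10 0.004 80 [ 52.796  17.923 -61.27  117.63  -25.293 127.274] 0.147
-10 0.004 85 [ 52.809  17.914 -61.27  117.63  -26.107 132.3  ] 0.1479
-10 0.008 0 [ 52.865  17.781 -61.27  102.395 -20.047  33.753] 0.1198
-10 0.008 25 [ 52.847  17.763 -61.27  114.968 -19.405  70.185] 0.1212
-10 0.008 50 [ 52.911  17.661 -61.27  117.63  -21.151  97.381] 0.1275
-10 0.008 80 [ 53.005  17.558 -61.27  117.63  -25.189 127.314] 0.1347
-10 0.008 85 [ 53.018  17.549 -61.27  117.63  -26.003 132.334] 0.1355
```

```bash
python3 - <<'E'
s=open("kin.py").read()
s=s.replace("best=None\n","""Rw=lambda v:np.array(v)
O=[[[0,-1,0],[-1,0,0],[0,0,-1]],[[.001,-1,-.0012],[-1,-.001,0],[0,.0012,-1]],[[.834,-.0054,.5517],[-.0032,-1,-.005],[.5517,.0024,-.834]],[[.819,-.005,.573],[-.003,-1,-.004],[.573,.001,-.819]],[[.819,-.002,.574],[-.001,-1,-.002],[.574,.001,-.819]]]
O=[R.from_matrix(o) for o in O]
def res(p,s):
    C=fk(D[0][0],p,s)[1].inv()*O[0]
    return np.concatenate([np.r_[fk(j,p,s)[0]-x,.3*(o.inv()*fk(j,p,s)[1]*C).as_rotvec()] for (j,x),o in zip(D,O)])
best=None
""").replace("lambda p:np.concatenate([fk(j,p,s)[0]-x for j,x in D])","lambda p:res(p,s)")
open("kin.py","w").write(s)
E
python3 kin.py
```

```text
(-1, -1) [ 0.237 -0.151 -0.342  0.573  0.124  0.124  0.004] 0.0821454944814772
[0.498 0.299 0.124] [[ 0.819 -0.002  0.574]
 [-0.001 -1.    -0.002]
 [ 0.574  0.001 -0.819]]
0 0.004 0 [ 52.691  18.136 -61.27  112.226 -29.357 -72.365] 0.1363
0 0.004 25 [ 52.691  18.136 -61.27  112.226 -29.357 -97.365] 0.1363
0 0.004 50 [  52.691   18.136  -61.27   112.226  -29.357 -122.365] 0.1363
0 0.004 80 [  52.691   18.136  -61.27   112.226  -29.357 -152.365] 0.1363
0 0.004 85 [  52.691   18.136  -61.27   112.226  -29.357 -157.365] 0.1363
0 0.008 0 [ 52.908  17.761 -61.27  111.413 -29.281 -71.664] 0.1246
0 0.008 25 [ 52.908  17.761 -61.27  111.413 -29.281 -96.664] 0.1246
0 0.008 50 [  52.908   17.761  -61.27   111.413  -29.281 -121.664] 0.1246
0 0.008 80 [  52.908   17.761  -61.27   111.413  -29.281 -151.664] 0.1246
0 0.008 85 [  52.908   17.761  -61.27   111.413  -29.281 -156.664] 0.1246
-5 0.004 0 [ 52.671  18.145 -61.27  108.659 -24.652 -69.157] 0.1338
-5 0.004 25 [ 52.662  18.136 -61.27  113.809 -24.419 -98.729] 0.1345
-5 0.004 50 [  52.668   18.117  -61.27   117.63   -25.261 -127.1  ] 0.1361
-5
[... 548 characters left out ...]
03.56  -20.072 -64.409] 0.1315
-10 0.004 25 [  52.631   18.139  -61.27   116.122  -19.506 -100.825] 0.1329
-10 0.004 50 [  52.703   18.026  -61.27   117.63   -21.257 -126.948] 0.1399
-10 0.004 80 [  52.796   17.923  -61.27   117.63   -25.293 -156.908] 0.147
-10 0.004 85 [  52.809   17.914  -61.27   117.63   -26.107 -161.934] 0.1479
-10 0.008 0 [ 52.865  17.781 -61.27  102.395 -20.047 -63.387] 0.1198
-10 0.008 25 [ 52.847  17.763 -61.27  114.968 -19.405 -99.819] 0.1212
-10 0.008 50 [  52.911   17.661  -61.27   117.63   -21.151 -127.015] 0.1275
-10 0.008 80 [  53.005   17.558  -61.27   117.63   -25.189 -156.948] 0.1347
-10 0.008 85 [  53.018   17.549  -61.27   117.63   -26.003 -161.968] 0.1355
```

```bash
python3 - <<'E'
s=open("kin.py").read()
s=s.replace("ox,oy,h,a2,a3x,a3z,d6=p","ox,oy,h,a2,a3x,a3z,d6,b,c,a2x=p").replace("A.apply([0,oy,a2])","A.apply([a2x,oy,a2])").replace("A=A*r(0,s[0]*j[3])*r(1,-j[4]);","A=A*r(0,s[0]*j[3]);P=P+A.apply([0,b,c]);A=A*r(1,-j[4]);").replace("[.0,0,.3,.4,.4,0,.25])","[.0,-.15,.1,.4,.4,0,.25,0,0,0])").replace("    return np.concatenate([np.r_[fk","    return np.concatenate([.002*(np.array(p)-[.0,-.15,.1,.4,.4,0,.25,0,0,0])]+[np.r_[fk")
s=s.replace("print(s,p,best[0].cost**.5)","print(s,p,best[0].cost**.5);print(np.round([1000*(fk(j,p,s)[0]-x) for j,x in D],1))").replace("for tilt in(0,-5,-10)","for tilt in(0,-6)").replace("(0,25,50,80,85)","(0,40,82)")
open("kin.py","w").write(s)
E
python3 kin.py
```

```text
(-1, -1) [-0.002  0.001  0.163  0.562  0.425  0.001  0.286 -0.16  -0.002  0.001] 0.0006877068733863349
[[-0.1  0.3  0.1]
 [ 0.2 -0.2 -0.1]
 [-0.   0.   0. ]
 [ 0.1 -0.1 -0. ]
 [-0.   0.1  0. ]]
[0.437 0.348 0.111] [[ 0.819 -0.002  0.574]
 [-0.001 -1.    -0.002]
 [ 0.574  0.001 -0.819]]
0 0.004 0 [ 40.877  20.115 -54.166 117.518 -25.04  -65.236] 0.0
0 0.004 40 [  40.877   20.115  -54.166  117.518  -25.04  -105.236] 0.0
0 0.004 82 [  40.877   20.115  -54.166  117.518  -25.04  -147.236] 0.0
0 0.008 0 [ 41.49   19.646 -54.351 116.223 -25.061 -64.457] 0.0
0 0.008 40 [  41.49    19.646  -54.351  116.223  -25.061 -104.457] 0.0
0 0.008 82 [  41.49    19.646  -54.351  116.223  -25.061 -146.457] 0.0
-6 0.004 0 [ 44.369  19.524 -52.694 100.511 -20.17  -51.731] 0.0
-6 0.004 40 [  37.631   18.997  -53.07   117.63   -17.262 -101.832] 0.0184
-6 0.004 82 [  38.904   19.278  -53.465  117.63   -20.173 -145.018] 0.0643
-6 0.008 0 [ 45.158  19.089 -52.799  98.769 -20.354 -50.674] 0.0
-6 0.008 40 [  37.734   18.507  -53.292  117.63   -17.181 -101.85 ] 0.0137
-6 0.008 82 [  39.013   18.787  -53.688  117.63   -20.096 -145.029] 0.0605
```

The model now fits to 0.3 mm: staying 8 mm short of the grip point with no tilt, the whole turn is j6 alone (j4 ≈116°, in range), fingers still overlap the bar by ~19 mm. Go in and grip.

>>> apply_moves:
  steps:
    - [[0.5,0,0.5,13,0,0,0],[0.5,0,0,12,0,0,0],[0.5,0,0,0,0,0,0],[0.05,0,0,0,0,0,0],[0.05,0,0,0,0,0,0],[0.05,0,0,0,0,0,0],[0.05,0,0,0,0,0,0],[0.05,0,0,0,0,0,0]]

```text
time_s: 17.8
tcp_pos: [0.4513, 0.3481, 0.0893]
ee_rot: [[0.82, 0.0, 0.573], [0.001, -1.0, -0.001], [0.573, 0.001, -0.82]]
wrist_force: [-1.6, 5.3, 0.0]
gripper_width: 0.161
```

```bash
python3 tk.py
```

```text
17.8 knob in tool mm [0.5078 0.9421 8.0703] turn [0.0007 0.0008 0.0007] [-1.5943  5.2926  0.033 ] [1.1494 1.4713 0.9073] 0.1610054488495728 [ 41.803   19.7026 -54.3145 115.7499 -25.1246 -64.2531]
```

>>> apply_moves:
  steps:
    - [[0.05,0,0.5,0,0,0,0.17],[0.05,0,0,0,0,0,0.17],[0.05,0,0,0,0,0,0.17],[0.05,0,0,0,0,0,0.17],[0.05,0,0,0,0,0,0.17],[0.05,0,0,0,0,0,0.17],[0.05,0,0,0,0,0,0.17],[0.05,0,0,0,0,0,0.17],[0.05,0,0,0,0,0,0.03],[0.05,0,0,0,0,0,0],[0.05,0,0,0,0,0,0]]

```text
time_s: 19.18
tcp_pos: [0.4524, 0.3499, 0.0902]
ee_rot: [[0.149, -0.805, 0.574], [-0.984, -0.181, 0.003], [0.102, -0.565, -0.819]]
wrist_force: [4.3, 11.0, -4.0]
gripper_width: 0.156
```

```bash
python3 tk.py; python3 - <<'E'
from h import *
np.set_printoptions(precision=4,suppress=True)
for n in("scene","side"):
  p=capture(n)
  for m in masks_of(p,"blue_pipe")[:1]: print(n,m["confidence"],m["box"])
  print("cradle ends proj",proj(p,[[.5697,.2025,.0585],[.5697,.3525,.0585],[.5697,.1955,.0585],[.5697,.3455,.0585]]))
E
```

```text
19.175 knob in tool mm [2.5455 1.4625 8.1276] turn [-0.0026  0.0012 -1.389 ] [ 4.2936 11.0119 -3.9958] [2.865  1.0147 1.9528] 0.15584634891297067 [  41.7518   19.725   -54.1112  115.9414  -25.0247 -143.9407]
scene 0.77 [222.7, 178.2, 40.7, 21.0]
cradle ends proj [[262.9383 195.1177]
 [224.86   181.9967]
 [264.8119 195.7633]
 [226.5533 182.5802]]
side 0.76 [228.1, 231.5, 14.5, 41.3]
cradle ends proj [[238.5261 236.186 ]
 [230.6232 276.0905]
 [238.8522 234.5393]
 [231.0357 274.0076]]
```

Turned 1.39 rad, forces low. Release, back off, check.

>>> apply_moves:
  steps:
    - [[0.4,0,0,0,0,0,0],[0.5,0,0,0,0,0,0],[0.5,0,0,0,0,0,0],[0.5,0,0,-20,0,0,0],[0.5,0,0,-50,0,0,0],[0.6,0,0,-50,0,0,0],[0.8,0,0,-10,0,0,0],[0.8,0,0,0,0,0,0],[0.8,0,0,0,0,0,0]]

```text
time_s: 20.5
tcp_pos: [0.3916, 0.3484, 0.181]
ee_rot: [[0.142, -0.801, 0.581], [-0.984, -0.178, -0.005], [0.108, -0.571, -0.814]]
wrist_force: [0.7, -0.9, -0.3]
gripper_width: 0.785
```

```bash
python3 tk.py; python3 - <<'E'
from h import *
np.set_printoptions(precision=4,suppress=True)
w=capture("wrist");print(w["T"].tolist())
for t in("blue_pipe","clamp_knob","lever_grip"):
  for m in masks_of(w,t)[:1]:
    v,u=np.nonzero(m["pixels"]);print(t,m["confidence"],m["box"],u.mean(),v.mean())
print(proj(w,[[.5697,.2025,.0585],[.5697,.3525,.0585],[.5697,.1955,.0585],[.5697,.3455,.0585],[.456,.347,.083]]))
save(w,"w8")
E
```

```text
20.5 knob in tool mm [ -0.2132   4.3329 117.3613] turn [-0.0019 -0.0115 -1.3915] [ 0.6712 -0.8534 -0.3351] [ 0.0085  1.2277 -0.0336] 0.7851254037641436 [  63.6035    8.3106  -54.1407   73.8266  -32.9895 -119.4389]
[[-0.8007906589755375, -0.28354408493408645, 0.5275766033444013, 0.3177947632574385], [-0.17895350285334044, 0.9538764283816858, 0.24102988029353833, 0.28141554234455224], [-0.5715854829455026, 0.09860279548110952, -0.8145965408773023, 0.3055540168554477], [0.0, 0.0, 0.0, 1.0]]
blue_pipe 0.55 [205.6, 32.7, 44.9, 147.3] 225.05505364201017 107.04743083003953
clamp_knob 0.55 [258.9, 180.1, 48.6, 57.1] 280.4563530552861 205.95344325897187
lever_grip 0.94 [284.4, 44.7, 57.2, 42.9] 307.30072756669364 67.56911883589329
[[233.572   44.877 ]
 [215.2149 183.665 ]
 [234.5321  37.6183]
 [215.9871 177.8268]
 [283.006  209.1167]]
```

View pics/w8.png

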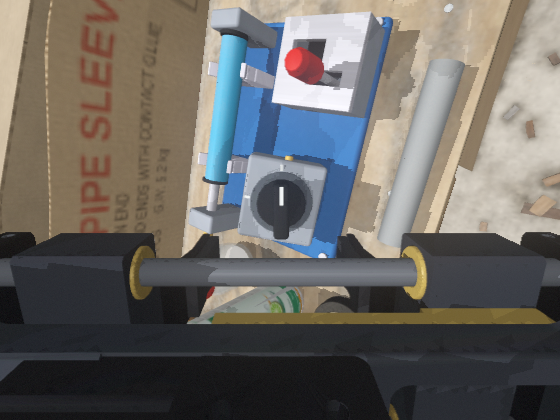

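Viewed 15: knob mark points right (closed), moving seal extended and the pipe held between both seals. Now localise the lever by a cylinder fit over three wrist views.

```bash
cat > fitl.py <<'E'
from h import *
from scipy.optimize import minimize
np.set_printoptions(precision=4,suppress=True)
w=capture("wrist")
T4=np.array([[-1,-.0008,-.0003,.6436],[-.0008,.9685,.2491,.2825],[.0001,.2491,-.9685,.4739],[0,0,0,1]])
T7=np.array([[-.0053,-.9455,.3256,.3707],[-1,.0039,-.0048,.3374],[.0033,-.3257,-.9455,.3746],[0,0,0,1]])
rd=lambda n:cv2.imread(f"pics/{n}.png")[:,:,::-1]
V=[(w,(270,35,340,95)),(dict(w,color=rd("w4"),T=T4),(395,65,455,105)),(dict(w,color=rd("w7"),T=T7),(360,195,410,240))]
O=[]
for p,(a,b,c,d) in V:
    h=cv2.cvtColor(np.ascontiguousarray(p["color"]),cv2.COLOR_RGB2HSV);m=np.zeros((420,560),np.float32)
    m[b:d,a:c]=(((h[...,0]<8)|(h[...,0]>172))&(h[...,1]>120)&(h[...,2]>60))[b:d,a:c];O.append(m)
t=np.linspace(0,2*np.pi,36)
def model(P,p,k=8):
    S=[[P[0]+.011*np.cos(q),P[1]+.011*np.sin(q),z] for q in t for z in(.070,.105)]
    im=np.zeros((420*k,560*k),np.uint8);cv2.fillConvexPoly(im,cv2.convexHull((proj(p,np.array(S))*k).astype(np.int32)),1)
    return cv2.resize(im.astype(np.float32),(560,420),interpolation=cv2.INTER_AREA)
def fit(idx):
    f=lambda P:sum(np.abs(model(P,V[i][0])-O[i]).sum()/O[i].sum() for i in idx)
    q=minimize(f,[.458,.2265],method="Nelder-Mead",options=dict(initial_simplex=[[.458,.2265],[.464,.2265],[.458,.2325]],xatol=1e-4));return q.x,q.fun
for i in([0],[1],[2],[0,1,2]):print(i,[int(o.sum()) for o in O],fit(i))
# gate plate top z=.052: white-ish pixels corners in current view
g=w["color"].astype(int);m=((g.min(2)>165)&(g.max(2)-g.min(2)<30)).astype(np.uint8);m[:5]=0;m[120:]=0;m[:,:265]=0;m[:,390:]=0
v,u=np.nonzero(m);print("plate hull",[onz(w,*q,.052)[:2] for q in cv2.boxPoints(cv2.minAreaRect(np.array([onz(w,a,b,.052)[:2]*0+[a,b] for a,b in zip(u,v)],np.float32)))])
from rect import rect
cv2.imwrite("pics/r3.png",rect(w,.052,.42,.54,.15,.26,5000,.01)[:,:,::-1])
E
python3 fitl.py
```

```text
[0] [921, 435, 476] (array([0.4607, 0.2269]), np.float64(0.43324172496795654))
[1] [921, 435, 476] (array([0.4612, 0.2293]), np.float64(0.2987787425518036))
[2] [921, 435, 476] (array([0.4566, 0.2288]), np.float64(0.5245535969734192))
[0, 1, 2] [921, 435, 476] (array([0.458, 0.228]), np.float64(1.2791281938552856))
plate hull [array([0.5324, 0.2562]), array([0.5401, 0.1615]), array([0.4191, 0.1778]), array([0.407 , 0.2531])]
```

View pics/r3.png

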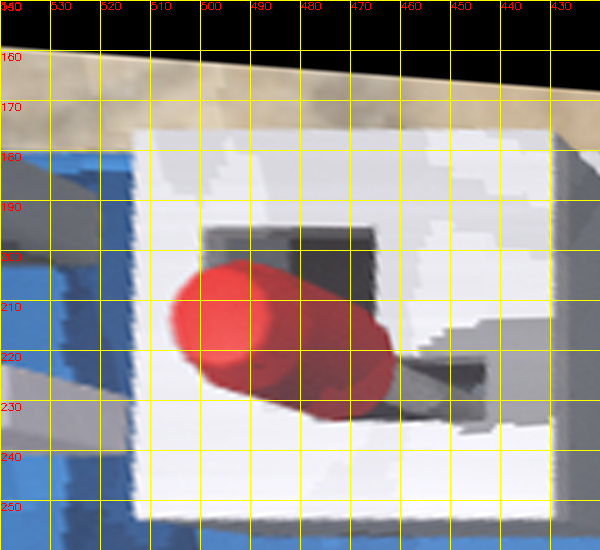

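Viewed 16: gate rectified — start slot centre y=0.228 (front end x=0.4435), cross slot centre x≈0.4715, far slot centre y≈0.202, end x≈0.4995 → gate_end ≈(0.493,0.202). Lever is at about (0.459,0.2275).

```bash
cat > go.py <<'E'
from h import *
import sys
np.set_printoptions(precision=4,suppress=True)
s=sense();X=np.array(s["ee_rot"]);P=np.array(eval(sys.argv[1]))
R=np.array([[0,-1,0],[-1,0,0],[0,0,-1.]])
d=P-s["tcp_pos"];print(s["time_s"],s["tcp_pos"],"shift now-axes",d@X*1000,"shift target-axes",d@R*1000,"turn",cv2.Rodrigues(X.T@R)[0].ravel(),s["wrist_force"],s["gripper_width"])
E
python3 go.py "[.459,.228,.2]"; python3 - <<'E'
from kin import *
from station import sense
R_=np.array([[0,-1,0],[-1,0,0],[0,0,-1.]])
j=np.array(sense()["joints"])
for P in([.459,.228,.2],[.459,.228,.089],[.4935,.202,.089]):
    j,e=ik(np.array(P),R_,j);print(np.round(j,1),e)
E
```

```text
20.75 [0.3919 0.3484 0.181 ] shift now-axes [130.042  -43.2228  24.1848] shift target-axes [120.4233 -67.0818 -19.0339] turn [-0.6177 -0.0611  0.1712] [ 0.9306 -0.1547  0.2108] 0.7994399505277134
[ 44.6  13.1 -18.6  -0.  -58.3 -44.6] 6.661338147750939e-15
[ 44.6  20.9 -26.3   0.  -42.8 -44.6] 1.819100425848319e-12
[ 39.7  22.6 -23.4   0.  -44.  -39.7] 1.4640076308726584e-09
```

>>> apply_moves:
  steps:
    - [[0.7,0,0,-20,-0.1544,-0.0153,0.0428],[0.6,0,0,0,-0.1544,-0.0153,0.0428],[0.5,0,0,0,-0.1544,-0.0153,0.0428],[0.5,0,0,0,-0.1544,-0.0153,0.0428],[0.5,50,-35,0,0,0,0],[0.5,50,-35,0,0,0,0],[0.5,20,0,0,0,0,0],[0.5,0,0,0,0,0,0],[0.5,0,0,0,0,0,0]]

```text
time_s: 21.88
tcp_pos: [0.4706, 0.2264, 0.2123]
ee_rot: [[0.019, -0.986, 0.166], [-0.999, -0.024, -0.026], [0.029, -0.166, -0.986]]
wrist_force: [-0.1, 0.1, -0.1]
gripper_width: 0.503
```

```bash
python3 go.py "[.459,.228,.089]"
```

```text
21.875 [0.4706 0.2264 0.2123] shift now-axes [ -5.4762  31.8342 119.5834] shift target-axes [ -1.6205  11.6241 123.312 ] turn [-0.1666 -0.0278  0.0215] [-0.0602  0.0699 -0.0929] 0.5031942771248258
```

Some turn was cut; complete it.

>>> apply_moves:
  steps:
    - [[0.5,0,0,0,-0.1666,-0.0278,0.0215],[0.5,0,0,0,0,0,0],[0.5,-1.5,11.5,30,0,0,0],[0.5,0,0,30,0,0,0],[0.5,0,0,0,0,0,0],[0.5,0,0,0,0,0,0]]

```text
time_s: 22.62
tcp_pos: [0.4597, 0.2282, 0.1536]
ee_rot: [[0.001, -1.0, 0.003], [-1.0, -0.001, 0.0], [-0.0, -0.003, -1.0]]
wrist_force: [0.7, 0.0, 0.2]
gripper_width: 0.499
```

```bash
python3 go.py "[.459,.228,.089]"
```

```text
22.625 [0.4597 0.2282 0.1536] shift now-axes [ 0.2322  0.8929 64.5607] shift target-axes [ 0.2094  0.7311 64.5628] turn [-0.0025  0.0004  0.001 ] [0.7176 0.0075 0.1848] 0.4993183544574651
```

>>> apply_moves:
  steps:
    - [[0.5,0,0.7,30,0,0,0],[0.5,0,0,20,0,0,0],[0.5,0,0,14,0,0,0],[0.5,0,0,0,0,0,0],[0.15,0,0,0,0,0,0],[0.15,0,0,0,0,0,0],[0.15,0,0,0,0,0,0],[0.15,0,0,0,0,0,0],[0.15,0,0,0,0,0,0]]

```text
time_s: 23.75
tcp_pos: [0.459, 0.2277, 0.089]
ee_rot: [[-0.001, -1.0, 0.001], [-1.0, 0.001, 0.001], [-0.001, -0.001, -1.0]]
wrist_force: [-1.2, -0.2, 3.7]
gripper_width: 0.244
```

Gripped (≈21 mm). Move ahead 11 mm, then feel for the end wall in small steps.

>>> apply_moves:
  steps:
    - [[0.15,0,-4,0,0,0,0],[0.15,0,-4,0,0,0,0],[0.15,0,-3,0,0,0,0],[0.15,0,0,0,0,0,0],[0.15,0,0,0,0,0,0]]

```text
time_s: 24.38
tcp_pos: [0.4708, 0.2278, 0.089]
ee_rot: [[-0.001, -1.0, 0.002], [-1.0, 0.001, 0.001], [-0.001, -0.002, -1.0]]
wrist_force: [0.8, -0.5, 5.5]
gripper_width: 0.237
```

>>> apply_moves:
  steps:
    - [[0.15,0,-2,0,0,0,0],[0.15,0,0,0,0,0,0],[0.15,0,0,0,0,0,0]]

```text
time_s: 24.75
tcp_pos: [0.4725, 0.2277, 0.089]
ee_rot: [[-0.001, -1.0, 0.002], [-1.0, 0.001, 0.001], [-0.001, -0.002, -1.0]]
wrist_force: [-0.2, -0.9, 4.9]
gripper_width: 0.235
```

>>> apply_moves:
  steps:
    - [[0.15,0,-1.5,0,0,0,0],[0.15,0,0,0,0,0,0],[0.15,0,0,0,0,0,0]]

```text
time_s: 25.12
tcp_pos: [0.4734, 0.2276, 0.089]
ee_rot: [[-0.001, -1.0, 0.0], [-1.0, 0.001, 0.0], [-0.0, -0.0, -1.0]]
wrist_force: [-2.4, 0.7, 6.9]
gripper_width: 0.239
```

>>> apply_moves:
  steps:
    - [[0.15,0,-1.5,0,0,0,0],[0.15,0,0,0,0,0,0],[0.15,0,0,0,0,0,0]]

```text
time_s: 25.5
tcp_pos: [0.4737, 0.2275, 0.089]
ee_rot: [[-0.001, -1.0, -0.002], [-1.0, 0.001, -0.0], [0.0, 0.002, -1.0]]
wrist_force: [-6.5, 1.8, 9.5]
gripper_width: 0.24
```

Wall felt at x≈0.4735, so the cross slot centre is 0.471, agreeing with the image. Back off and go right.

>>> apply_moves:
  steps:
    - [[0.15,0,4,0,0,0,0],[0.15,0,0,0,0,0,0],[0.15,5,0,0,0,0,0],[0.15,6,0,0,0,0,0],[0.15,6,0,0,0,0,0],[0.15,6,0,0,0,0,0],[0.15,2,0,0,0,0,0],[0.15,0,0,0,0,0,0],[0.15,0,0,0,0,0,0]]

```text
time_s: 26.62
tcp_pos: [0.4714, 0.2027, 0.089]
ee_rot: [[-0.001, -1.0, 0.001], [-1.0, 0.001, 0.001], [-0.001, -0.001, -1.0]]
wrist_force: [0.9, -0.9, 6.1]
gripper_width: 0.237
```

>>> apply_moves:
  steps:
    - [[0.15,2,0,0,0,0,0],[0.15,0,0,0,0,0,0],[0.15,0,0,0,0,0,0]]

```text
time_s: 27.0
tcp_pos: [0.4714, 0.2008, 0.0889]
ee_rot: [[-0.001, -1.0, 0.001], [-1.0, 0.001, 0.001], [-0.001, -0.001, -1.0]]
wrist_force: [-0.3, 0.3, 5.9]
gripper_width: 0.242
```

>>> apply_moves:
  steps:
    - [[0.15,1.5,0,0,0,0,0],[0.15,0,0,0,0,0,0],[0.15,0,0,0,0,0,0]]

```text
time_s: 27.38
tcp_pos: [0.4714, 0.1993, 0.0889]
ee_rot: [[-0.001, -1.0, 0.001], [-1.0, 0.001, 0.001], [-0.001, -0.001, -1.0]]
wrist_force: [-0.1, 0.1, 4.8]
gripper_width: 0.24
```

>>> apply_moves:
  steps:
    - [[0.15,1.5,0,0,0,0,0],[0.15,0,0,0,0,0,0],[0.15,0,0,0,0,0,0]]

```text
time_s: 27.75
tcp_pos: [0.4715, 0.1986, 0.0889]
ee_rot: [[-0.0, -1.0, 0.002], [-1.0, 0.0, 0.002], [-0.002, -0.002, -1.0]]
wrist_force: [-1.6, 5.9, 4.9]
gripper_width: 0.244
```

Right wall at y≈0.1988; back to 0.2013 and go ahead.

>>> apply_moves:
  steps:
    - [[0.15,-3.5,0,0,0,0,0],[0.15,0,0,0,0,0,0],[0.15,0,-6,0,0,0,0],[0.15,0,-6,0,0,0,0],[0.15,0,-6,0,0,0,0],[0.15,0,-4,0,0,0,0],[0.15,0,0,0,0,0,0],[0.15,0,0,0,0,0,0]]

```text
time_s: 28.75
tcp_pos: [0.4932, 0.2005, 0.0889]
ee_rot: [[-0.0, -1.0, 0.001], [-1.0, 0.0, -0.001], [0.001, -0.001, -1.0]]
wrist_force: [0.4, 0.4, 5.3]
gripper_width: 0.239
```

>>> apply_moves:
  steps:
    - [[0.15,0,-1,0,0,0,0],[0.15,0,0,0,0,0,0],[0.15,0,0,0,0,0,0]]

```text
time_s: 29.12
tcp_pos: [0.4939, 0.2004, 0.0889]
ee_rot: [[-0.0, -1.0, 0.0], [-1.0, 0.0, -0.001], [0.001, -0.0, -1.0]]
wrist_force: [-0.3, 0.0, 6.3]
gripper_width: 0.238
```

Now at the far end (x≈0.494, y≈0.200). Release, rise, and look.

>>> apply_moves:
  steps:
    - [[0.35,0,0,0,0,0,0],[0.45,0,0,0,0,0,0],[0.5,0,0,0,0,0,0],[0.5,0,0,0,0,0,0],[0.5,0,0,-30,0,0,0],[0.5,0,0,-50,0,0,0],[0.5,-30,10,-60,0,0,0],[0.5,-40,0,-50,0,0,0],[0.5,-40,0,0,0,0,0],[0.5,0,0,0,0,0,0],[0.5,0,0,0,0,0,0]]

```text
time_s: 30.5
tcp_pos: [0.4841, 0.307, 0.2718]
ee_rot: [[-0.001, -1.0, -0.001], [-1.0, 0.001, -0.001], [0.001, 0.001, -1.0]]
wrist_force: [-0.2, -0.8, -0.3]
gripper_width: 0.499
```

```bash
python3 - <<'E'
from rect import *
np.set_printoptions(precision=4,suppress=True)
s=sense();print(s["time_s"],s["tcp_pos"],s["wrist_force"])
w=capture("wrist")
for t in("blue_pipe","lever_grip","grey_pipe","clamp_knob"):
  for m in masks_of(w,t)[:1]:
    v,u=np.nonzero(m["pixels"]);print(t,m["confidence"],m["box"],u.mean(),v.mean())
    if t=="blue_pipe":print(onz(w,u.mean(),v.min(),.067),onz(w,u.mean(),v.max()+1,.067))
    if t=="lever_grip":print(onz(w,u.mean(),v.mean(),.09))
print(proj(w,[[.4932,.2013,.105],[.493,.2013,.09]]))
save(w,"w9")
E
```

```text
30.5 [0.4841 0.307  0.2718] [-0.2036 -0.8033 -0.3141]
lever_grip 0.92 [257.4, 79.8, 23.1, 26.7] 267.3957345971564 92.03791469194313
[0.4954 0.2002 0.09  ]
grey_pipe 0.61 [347.7, 101.5, 29.7, 123.2] 362.18455743879474 160.694538606403
clamp_knob 0.89 [276.5, 204.0, 39.7, 50.9] 293.66879886282874 225.9907604832978
[[269.1589  91.3146]
 [269.7515  93.1751]]
```

View pics/w9.png

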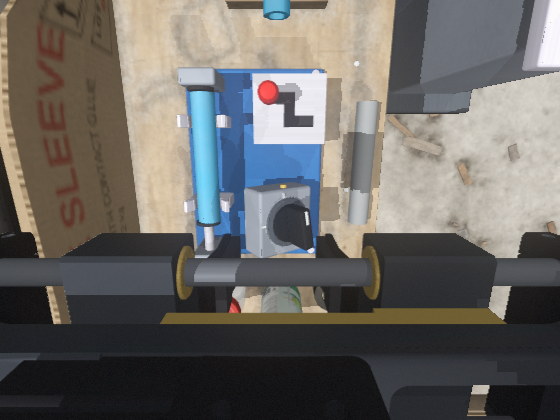

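Viewed 17: the lever is in the far slot (267,92), the start slot is empty, the pipe lies between both seals, the knob is turned, and the grey pipe is in place. Hand in.

```bash
python3 -c "
from station import r,sense
print(r.finish_job(),sense()['time_s'])"
```

```text
the job is handed in; nothing more can be done
the job is handed in; nothing more can be done
```

The leak test is set up and handed in, at about 30.6 s of the 64 s allowed.

**What I did**
- **Pipe:** I picked the blue pipe up from behind the vice and laid it in both saddles between the seals.
- **Knob:** I turned it about 1.39 rad clockwise, past the click.
- **Lever:** I guided it along the zigzag, feeling for the gate walls, and let go in the far slot.

**Last checks**
- **Pipe and seal:** The camera showed the pipe held between both seals, with the moving seal extended. The knob mark points to the closed position.
- **Lever:** I measured the lever grip at (0.495, 0.200), about 2 mm from where I estimated the end of the gate to be, which is within the play.
- **Surroundings:** The grey pipe was in its place. I saw no contact with the can or jar, but did not measure them again at the end.
- **Forces:** No reading passed about 15 N. The gripper was clear of everything at hand-in.

**What disagreed or went over**
- **Cradle position:** My camera estimate of the cradle was about 3 mm too far back. The saddle lips guided the pipe in.
- **Pipe detection:** The network did not find the blue pipe in the final picture, so that check is by eye.
- **Lever fit:** Fitting a cylinder to the lever in three views agreed only to about 5 mm, so I used the picture of the gate and the felt walls instead.
- **Pictures:** I viewed 17, against a budget of 10.

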